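# Hang the bin rail and sort the nested pots

### The arm

A 6-joint arm with a two-finger parallel gripper is mounted at the origin on the work surface. World frame = base frame: x ahead of the robot, y to its left, z up, the work surface at z = 0. Lengths are in m, angles in rad, forces in N, time in s.
With the tool pointing down it reaches from about 0.375 to 0.825 m from the base axis. Payload 5.5 kg.
Tool frame: the origin (TCP) lies at the very end of the fingers, on their centre line; the grasp point (between the pads) lies 19 mm behind it; z points along the fingers, y is the line along which they close (so a half turn about z gives the same grasp; the last joint's range is limited). The gripper opens to 85 mm and grips with 20 to 120 N. Pads are 22 mm wide; open, the fingers measure 114 mm over their backs; the gripper's body (76 mm by 85 mm) begins 54 mm behind the grasp point. The pads swing forward as they close: fully open they stand 13 mm farther back than shut.
Start: joints at [1.166, 0.314, -0.047, 1.21, 0, 1.571], TCP at [0.236, 0.552, 0.203] pointing down, gripper open.
Joint ranges: [-2.67, 2.67], [-0.69, 1.73], [-1.03, 1.25], [-2.08, 2.16], [-1.42, 1.45], [-3.14, 3.14]. Speed limits (rad/s): [2.39, 2.39, 3.01, 3.14, 3.14, 3.14].

### API

Orientations are given as a unit quaternion [x, y, z, w].
In Python, from plant import manip gives the robot as it stands.
- The arm moves only by the tool step_arm, never from a script. Its argument "steps" is a list of rows, each a list of 7 numbers: the shift along the tool's x, y, z in cm, then the turn, a rotation vector about the tool's x, y, z in degrees, then the closure, from 0 (fully open) to 1 (shut). In form: [[tx, ty, tz, wx, wy, wz, claw], ...]. A call has 1 to 12 rows; each row is the pose to reach, as a shift and turn from the pose commanded when the call began, along the tool's axes at that moment; what a row does not reach only later rows make up. A row lasts 1/8 s, in which the tool goes at most 62.5 mm and 10.7 degrees, less where a joint would pass 70% of its speed; a pose out of reach is approached as far as the arm can. A call with a gripper value outside its range is refused whole. The fingers move at their own pace and stop on an object; "newtons" is the grip in N (left out, the last holds). Time passes only in rows, so rows that repeat a pose let the fingers close. It gives the time, the measured TCP pose, the force, the opening and the grip force at its end, in the units of the state.
- manip.read_state(): the state, without advancing time (a new reading comes with each control period).
- manip.capture(name): name is "scene" or "top"; returns a dict with "frame" (420x560x3 uint8, blue, green, red), "camera_matrix" (3x3 intrinsics, pixels), "k1" (the pictures are not rectified: a ray, as slopes to the right and down, at radius r is drawn at 1 + k1 r^2 times it, then the intrinsics apply), "R" (3x3) and "t" (3): a world point X has camera coordinates R X + t. Camera axes: x right, y down, z forward; pixel columns grow to the right and rows downward; lengths in m; the calibration is good to about 2 mm. A picture is of the moment at which its call begins. There is no depth.
- manip.job_done(): hands the job in; it is judged then, once.
Trained networks look in a picture, given as the dict that the camera call returned (one of the last four; its "shot" number tells which), for a name from the list of things; names that differ only in an ending like _2 or _b are one class to them, and where a whole thing is asked for, a point or a joint stands for the part that bears it (a point fixed in the world has none). Each returns a list of dicts, best first, with "p" (0 to 1); they miss things now and then, are a little off and sometimes report something else, mostly with a low value. They report only what shows in the picture. A call takes as long as a camera call. They do not tell look-alikes from the thing itself.
- manip.recognise(target, picture): "position" ([x, y, z] in m, in world coordinates, good to about 4 mm: the middle of the surface that is visible of it).
- manip.cut_out(target, picture): "mask" (420x560 bool, what is visible of it).
The state is a dict: "t": time; "q": joint angles; "dq": joint speeds; "tau": joint torques, N m; "eef_pos": TCP position; "orientation": TCP orientation; "wrist_force": force on the tool from outside, world axes, zero at the start; "ft_torque": the same for the moment, N m; "grip_width": finger opening in m; "grip_force": force on a finger pad.
Only numpy, scipy, OpenCV 4.12 (cv2) and the standard library are available. Lean on these libraries where they do the work, as an engineer would, in place of code of your own. Each camera call takes 0.05 s, during which the arm holds its last target. There are 200 camera calls.

### The job

Set up the small-parts station: first hook the loose bin rail into the two slots of the upright and press it down until the orange catch snaps out over it. Then pull the nested pots apart and stand every yellow pot upright on its own yellow square along the rail and every blue pot upright on its own blue-edged square on the tray, each centred and lined up with its square. Leave the other stock where it is; the number of yellow pots differs from time to time.

Things in the scene. Friction and masses are not known exactly. Their poses are not given: they have to be found in the camera images.
- upright: grey steel slotted upright, smooth and slippery (friction 0.2), C-channel 60 mm wide, 40 deep, 158 tall, fixed. Origin at the foot, in the plane of the slotted face, mid-width; z up; the slotted face looks along its -x. The wall is 4 mm thick, hollow behind. Its foot plate, 6 mm thick, reaches 30 mm in front of the face
- slots (a point): on the slotted face, midway between its two slots, 99 mm above the table. Both slots lie on the centre line, 16 mm wide, 30 tall: 62 to 92 mm and 106 to 136 mm above the table
- seat (a joint): brass spring plunger, 14 mm across, upright, 15 mm in front of the slotted face, in a 22 mm collar 36 mm tall; in m, 0 free (tip 58 mm above the table), grows as pressed down. It pushes the rail up with 6 N at first touch, about 10 N at the locking point, so the rail's weight (3 N) does not lock it
- catch (a joint): orange spring catch on the upright, in m: two prongs, 12 mm wide, at y = +-20 mm, 125.5 to 139.5 mm above the table, stand 6 mm out of the face at 0. The rail's end face drives them back flush (value 0.006, about 3 N); they spring out to 0 over the top of the rail's blue block once it is fully down
- rail: loose bin rail, 0.3 kg: blue end block (36 deep, 56 wide, 72 tall) and steel ledge (180 long, 56 wide, 34 tall) on one flat underside. Origin on the underside, mid-width, in the block's end face; +x out of that face towards the hooks, block from x = 0 to -36 mm, ledge from -36 to -216, z up. Centre of mass about 80 mm behind the end face. Locked: its frame is the upright's, 50 to 53.5 mm higher
- hooks (a point): middle of the end face. Two hooks on its centre line, 10 mm wide, 9.5 long: necks 12 to 20 and 56 to 64 mm above the underside, each with a tongue 4 mm thick at its end hanging 12 mm below the neck. They enter the slots with the underside 62 to 72 mm above the table (67 is mid), until end face and slotted face meet; then lower
- press (a point): the place to press: centre of the top of the rail's blue block, 72 mm above the underside, 20 mm from the end face. Lowered and let go at 57 to 58 mm (underside), the rail rests hooked on the plunger; pressed to below 53.5 mm it locks (stop at 50). 20 to 25 N is enough; far out on the ledge the hooks would bind
- tray: flat grey tray 106 x 254 mm, fixed, floor 4 mm above the table, rim 9 mm high. Origin at table height under its centre. Three blue-edged marked squares, 68 mm, in a row along its y, centred at x = 0, y = -80, 0 and +80 mm
- ledge0 (a point): centre of yellow marked square 0 (44 mm) on the top of the rail's ledge, 68 mm from the end face
- ledge1 (a point): centre of yellow marked square 1 (44 mm) on the top of the rail's ledge, 126 mm from the end face
- ledge2 (a point): centre of yellow marked square 2 (44 mm) on the top of the rail's ledge, 184 mm from the end face
- blue1: wide blue open pot, 60 x 60 mm, 50 tall, walls and floor 3 mm, 60 g. Origin at the centre of its underside, z up, sides along x and y. May have a yellow pot standing in it
- blue2: wide blue open pot, 60 x 60 mm, 50 tall, walls and floor 3 mm, 60 g. Origin at the centre of its underside, z up, sides along x and y. May have a yellow pot standing in it
- blue3: wide blue open pot, 60 x 60 mm, 50 tall, walls and floor 3 mm, 60 g. Origin at the centre of its underside, z up, sides along x and y. May have a yellow pot standing in it
- yellow1: narrow yellow open pot, 38 x 38 mm, 90 tall, walls 2.5 mm, 45 g, at the start standing loosely inside blue1 and showing 43 mm above its rim; may be absent. Origin at the centre of its underside, z up, sides along x and y
- yellow2: narrow yellow open pot, 38 x 38 mm, 90 tall, walls 2.5 mm, 45 g, at the start standing loosely inside blue2 and showing 43 mm above its rim; may be absent. Origin at the centre of its underside, z up, sides along x and y
- yellow3: narrow yellow open pot, 38 x 38 mm, 90 tall, walls 2.5 mm, 45 g, at the start standing loosely inside blue3 and showing 43 mm above its rim; may be absent. Origin at the centre of its underside, z up, sides along x and y
- tape: black tape roll lying flat, 90 mm across, 24 tall; stock that is not part of the job
- junction_box: open steel electrical box 100 x 100 x 45 mm; stock that is not part of the job
- carton: small cardboard carton 70 x 90 x 65 mm; stock that is not part of the job
- jar: closed jar 70 mm across, 100 tall; stock that is not part of the job
- coupling: grey conduit coupling standing on end, 60 mm across, 60 tall; stock that is not part of the job
- screwdriver: screwdriver lying; stock that is not part of the job
- wrench: wrench lying; stock that is not part of the job
Not all that is in view belongs to the job. What is shaped like the blue1 but green or red is not meant.

How it is judged:
By the outcome, as a careful person would: the job done as asked, in the order asked, and still so for the second after the job is handed in, with the robot touching nothing.
Of yellow1, yellow2, yellow3 only 1 to 3 are there at a start; the rules pass over those that are not, and their reading is None.
At some moment in a run one of blue1, blue2, blue3 may be knocked a few centimetres aside while the robot is not near it.
It also fails if it takes over 210 s, if anything falls off the work surface, if the arm or the gripper's body presses on something with over 40 N, if the wrist force passes 120 N, or if a joint passes its speed limit or range.

## Working session

There is one attempt and no reset: what is moved stays moved. The work goes in short steps, Python scripts to look and compute and a tool call to move; the robot and the scene stay as the last step left them, time stands still between calls to the robot, and variables do not carry over. Pictures are saved under pics/ and viewed, at most 14 in all, crops included, and the job is handed in when it is done.

Besides the shell and the picture viewer there is one more tool, called after "Emit:" as a command line: name --pt "numbers of a row" for each row, then --argument value for the rest. step_arm: Moves the arm, as the interface text tells. Its arguments: {"type":"object","properties":{"steps":{"type":"array","items":{"type":"array","items":{"type":"number"}}},"newtons":{"type":"number"}},"required":["steps"]}

```bash
ls; mkdir -p pics
python3 - <<'E'
from plant import manip
import cv2,numpy as np
s=manip.read_state();print({k:np.round(v,3).tolist() for k,v in s.items()})
for n in("scene","top"):
    c=manip.capture(n);cv2.imwrite(f"pics/{n}0.png",c["frame"]);print(n,c["camera_matrix"],c["k1"],c["R"],c["t"])
    for k in("upright","slots","rail","hooks","press","tray","blue1","yellow1","ledge0","ledge2","catch"):
        print(k,[(round(d["p"],2),np.round(d["position"],3).tolist()) for d in manip.recognise(k,c)][:5])
E
```

```text
pics
{'t': 0.0, 'q': [1.166, 0.314, -0.048, 1.21, 0.0, 1.571], 'dq': [-0.0, -0.0, 0.0, 0.002, 0.001, -0.0], 'tau': [-0.0, -53.959, 33.975, 0.019, -0.0, 0.0], 'eef_pos': [0.236, 0.551, 0.202], 'orientation': [0.201, 0.98, -0.001, -0.0], 'wrist_force': [-0.39, 0.101, -0.788], 'ft_torque': [-0.001, -0.054, 0.015], 'grip_force': 0.0, 'grip_width': 0.086}
scene [[423.50034335   0.         278.83190317]
 [  0.         423.50034335 210.69109661]
 [  0.           0.           1.        ]] 0.03716886789952783 [[-0.7701679   0.63783747  0.0021823 ]
 [ 0.48397702  0.58660813 -0.64935133]
 [-0.41546077 -0.49905337 -0.76048543]] [ 0.43182186 -0.13431018  1.49661648]
upright [(0.88, [0.496, 0.394, 0.046])]
slots [(0.58, [0.497, 0.393, 0.044])]
rail [(0.66, [0.475, -0.003, 0.035]), (0.46, [0.648, -0.013, 0.002])]
hooks [(0.97, [0.47, -0.0, 0.034]), (0.65, [0.562, -0.365, 0.029])]
press [(0.96, [0.469, 0.005, 0.037])]
tray [(0.77, [0.645, -0.014, 0.003]), (0.28, [0.399, -0.337, 0.03])]
blue1 [(0.85, [0.679, -0.441, 0.026]), (0.8, [0.4, -0.338, 0.031]), (0.73, [0.314, -0.439, 0.033]), (0.63, [0.606, 
[... 463 characters left out ...]
0.99537389]] [-0.07152771  0.53088274  1.54944655]
upright [(0.7, [0.485, 0.377, 0.008])]
slots []
rail [(0.88, [0.461, -0.014, 0.036])]
hooks [(0.96, [0.457, -0.021, 0.031]), (0.62, [0.212, 0.328, 0.022]), (0.52, [0.486, 0.376, 0.008])]
press [(0.89, [0.46, -0.018, 0.033]), (0.49, [0.358, 0.208, 0.024])]
tray [(0.91, [0.644, -0.02, 0.003])]
blue1 [(0.95, [0.609, -0.237, 0.001]), (0.76, [0.401, -0.338, 0.005]), (0.71, [0.312, -0.455, 0.007]), (0.67, [0.676, -0.442, 0.013]), (0.6, [0.564, -0.368, 0.007])]
yellow1 [(0.67, [0.486, 0.374, 0.008]), (0.52, [0.484, -0.226, 0.039])]
ledge0 [(0.58, [0.457, -0.016, 0.032])]
ledge2 [(0.58, [0.457, -0.016, 0.032])]
catch [(0.23, [0.461, -0.018, 0.037])]
```

View pics/scene0.png

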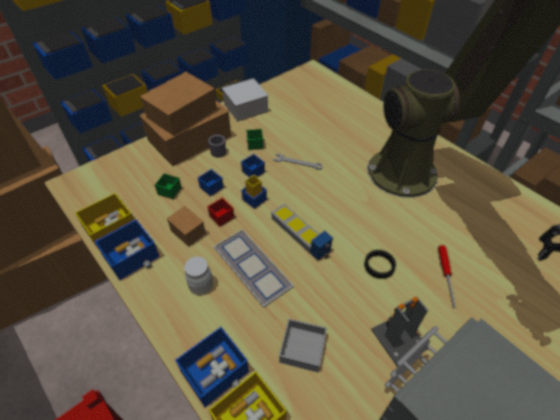

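View pics/top0.png

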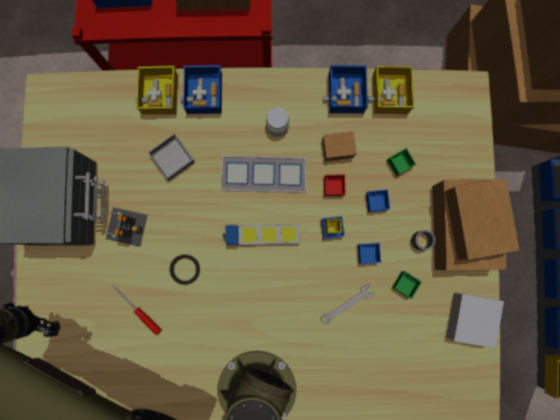

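The scene picture shows the rail at (302,232), the tray at (253,267), the upright at (405,325) and one blue pot with a yellow one at (255,190). Two empty blue pots stand at (210,182) and (253,166). Green and red pots are look-alikes. In the top picture the blue pots are at (333,227) with yellow, (378,201) and (369,254). Next I'll fit poses by matching silhouettes in both views.

```bash
cat > h.py <<'E'
from plant import manip
import cv2,numpy as np
from scipy.optimize import minimize
def proj(c,X):
    P=np.asarray(X)@np.array(c["R"]).T+c["t"]; s=P[:,:2]/P[:,2:]
    s=s*(1+c["k1"]*(s**2).sum(1,keepdims=True)); K=np.array(c["camera_matrix"])
    return s*[K[0,0],K[1,1]]+K[:2,2]
def box(x0,x1,y0,y1,z0,z1): return np.array([[x,y,z] for x in(x0,x1) for y in(y0,y1) for z in(z0,z1)])
M=lambda *a:[box(*np.array(b)/1000.) for b in a]
MODEL=dict(
 upright=M((0,40,-30,30,0,158),(-30,40,-30,30,0,6)),
 rail=M((-36,0,-28,28,0,72),(-216,-36,-28,28,0,34)),
 tray=M((-53,53,-127,127,0,9)),
 blue=M((-30,30,-30,30,0,50)),yellow=M((-19,19,-19,19,0,90)))
def place(B,p): # p x y z yaw
    c,s=np.cos(p[3]),np.sin(p[3]); return B@np.array([[c,-s,0],[s,c,0],[0,0,1]]).T+p[:3]
S=4
def sil(c,boxes,p,sh):
    m=np.zeros((sh[0]*S,sh[1]*S),np.uint8)
    for B in boxes:
        h=cv2.convexHull(((proj(c,place(B,p))+.5)*S*16-8).astype(np.float32)).astype(np.int32)
        cv2.fillConvexPoly(m,h,255,shift=4)
    return cv2.resize(m,(sh[1],sh[0]),interpolation=cv2.INTER_AREA)/255.
def fit(boxes,views,p0,free=(0,1,3),step=(.01,.01,.01,.15)):
    """views: list of (capture, mask float)"""
    def cost(v):
        p=np.array(p0,float);p[list(free)]=v
        return sum(np.abs(sil(c,boxes,p,m.shape)-m).sum()/m.sum() for c,m in views)
    v=np.array(p0,float)[list(free)];best=None
    for k in range(3):
        sx=np.vstack([v]+[v+np.eye(len(v))[i]*step[f]*(.5**k)*(-1)**k for i,f in enumerate(free)])
        r=minimize(cost,v,method="Nelder-Mead",options=dict(initial_simplex=sx,xatol=1e-4,fatol=1e-4,maxiter=150));v=r.x
    p=np.array(p0,float);p[list(free)]=v;return p,r.fun
def mask(name,c,near,tol=.06):
    """mask of the detection whose centroid is nearest the projected point"""
    q=proj(c,[near])[0];b=None
    for d in manip.cut_out(name,c):
        m=np.array(d["mask"])
        if m.sum()<20: continue
        y,x=np.nonzero(m);e=np.hypot(x.mean()-q[0],y.mean()-q[1])
        if b is None or e<b[0]: b=(e,m.astype(float),d["p"])
    return b if b and b[0]<25 else None
E
cat > m1.py <<'E'
from h import *
cs={n:manip.capture(n) for n in("scene","top")}
G=dict(upright=((.5,.385,0,np.pi/2),(.49,.38,.06)),rail=((.46,.09,0,np.pi/2),(.47,-.01,.03)),tray=((.645,-.015,0,0),(.645,-.015,.004)),
 A=((.485,-.225,0,0),(.485,-.225,.03)),B=((.561,-.366,0,0),(.561,-.366,.03)),C=((.4,-.338,0,0),(.4,-.338,.03)),Y=((.485,-.225,.004,0),(.485,-.225,.07)))
for k,(p0,near) in G.items():
    net={"A":"blue1","B":"blue1","C":"blue1","Y":"yellow1"}.get(k,k);mod=MODEL.get(k) or MODEL["yellow" if k=="Y" else "blue"]
    vs=[]
    for n,c in cs.items():
        b=mask(net,c,near)
        if b: vs.append((c,b[1]));print(k,n,"err",round(b[0],1),"area",b[1].sum(),round(b[2],2))
    for lab,v in [("both",vs)]+[("s%d"%i,[w]) for i,w in enumerate(vs)]:
        p,f=fit(mod,v,p0);print("  ",lab,np.round(p[:3]*1000,1),round(np.degrees(p[3]),1),round(f,3))
    p,f=fit(mod,vs,p0,(0,1,2,3)) ;print("   z free",np.round(p[:3]*1000,1),round(np.degrees(p[3]),1),round(f,3))
def crop(c,x,y,w,h,W,H): return cv2.resize(c["frame"][y:y+h,x:x+w],(W,H),interpolation=cv2.INTER_CUBIC)
s,t=cs["scene"],cs["top"]
im=np.vstack([np.hstack([crop(s,360,280,80,60,400,300),crop(t,90,190,80,60,400,300)]),np.hstack([crop(s,185,130,160,120,400,300),crop(t,310,180,100,75,400,300)])])
cv2.imwrite("pics/c1.png",im)
E
python3 m1.py
```

```text
upright scene err 3.8 area 1971.0 0.63
upright top err 2.0 area 1188.0 0.69
   both [496.6 372.2   0. ] 130.6 0.738
   s0 [496.7 371.6   0. ] 75.5 0.277
   s1 [484.6 363.7   0. ] 114.9 0.384
   z free [487.1 373.2 -27.3] 138.1 0.7
rail scene err 3.2 area 1433.0 0.9
rail top err 4.3 area 1495.0 0.9
   both [459.7  85.6   0. ] 90.9 0.198
   s0 [456.4  83.8   0. ] 90.4 0.095
   s1 [460.6  85.6   0. ] 90.9 0.044
   z free [460.   86.    6.3] 90.8 0.16
tray scene err 0.7 area 2806.0 0.84
tray top err 3.6 area 2900.0 0.88
   both [644.3 -25.8   0. ] -1.7 0.083
   s0 [643.1 -25.8   0. ] -1.5 0.023
   s1 [645.8 -25.5   0. ] -2.4 0.041
   z free [644.8 -24.8   3.4] -2.0 0.072
A scene err 2.8 area 316.0 0.73
A top err 5.2 area 156.0 0.71
   both [ 480.2 -230.5    0. ] 7.6 2.783
   s0 [ 479.6 -228.7    0. ] 6.2 0.66
   s1 [ 480.6 -230.9    0. ] 6.4 2.093
   z free [ 480.3 -230.9   -2.2] 7.0 2.773
B scene err 1.0 area 468.0 0.82
B top err 0.1 area 520.0 0.63
   both [ 560.4 -365.9    0. ] 5.2 0.16
   s0 [ 558.4 -366.2    0. ] -0.1 0.074
   s1 [ 561.1 -366.     0. ] 4.8 0.065
   z free [ 560.5 -365.3    2. ] 4.4 0.152
C scene err 0.1 area 452.0 0.68
   both [ 398.9 -340.4    0. ] 2.0 0.084
   s0 [ 398.9 -340.4    0. ] 2.0 0.084
   z free [ 400.  -338.7    2. ] 1.9 0.084
Y scene err 1.0 area 280.0 0.78
Y top err 1.1 area 244.0 0.56
   both [ 481.7 -227.7    4. ] -0.3 0.637
   s0 [ 473.1 -237.8    4. ] -12.5 0.501
   s1 [ 482.9 -228.1    4. ] 1.0 0.061
   z free [ 481.9 -226.9   11.7] 2.4 0.623
```

View pics/c1.png

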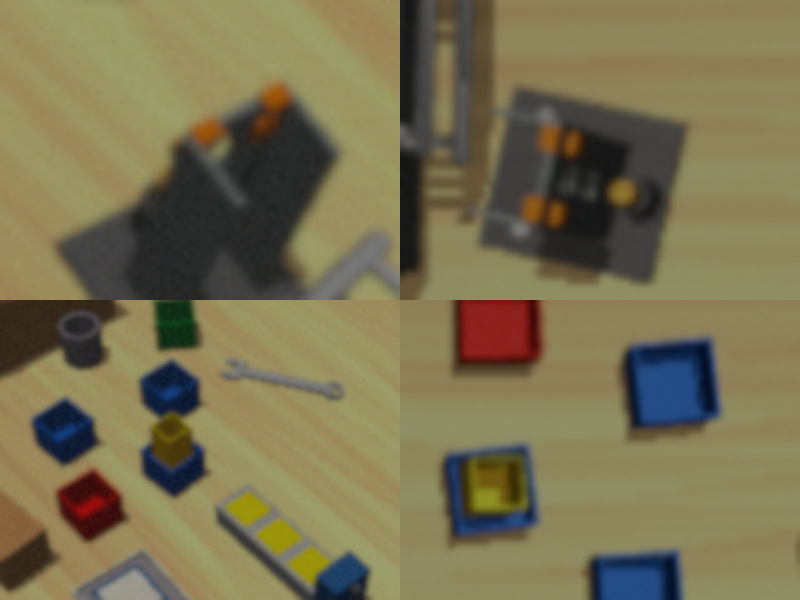

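The crops show the upright's slotted face looking towards world -y, with the plunger on its right in the top view at about pixel (214,228). The only yellow pot stands in the blue pot at (333,227). The other two blue pots, at (378,201) and (369,254), are empty, and red and green are not meant. I'll move over the rail now and refine the upright later.

```bash
cat > go.py <<'E'
from h import *
from scipy.spatial.transform import Rotation as Ro
def go(x,y,z,yaw,lab=""):
    """TCP target, tool down, tool y axis at yaw deg (mod 180, nearest) -> tool-axis shift cm / turn deg from now"""
    s=manip.read_state();R=Ro.from_quat(s["orientation"]);m=R.as_matrix()
    cur=np.degrees(np.arctan2(m[1,1],m[0,1]));d=(yaw-cur+90)%180-90
    y2=np.radians(cur+d);Y=np.array([np.cos(y2),np.sin(y2),0]);Z=np.array([0,0,-1.]);T=np.c_[np.cross(Y,Z),Y,Z]
    print(lab,"shift cm",np.round(m.T@(np.array([x,y,z])-s["eef_pos"])*100,2),"turn",np.round((R.inv()*Ro.from_matrix(T)).as_rotvec(degrees=True),2),"q",np.round(s["q"],2),"F",np.round(s["wrist_force"],1),"w",round(float(s["grip_width"]),4))
E
python3 -c "
from go import *
go(.461,0,.15,.85)"
```

```text
shift cm [-42.38 -41.85   5.33] turn [ 0.   -0.   65.96] q [ 1.17  0.31 -0.05  1.21  0.    1.57] F [-0.2  0.6 -0.2] w 0.0854
```

Emit:
step_arm --pt "-21 -21 2 0 0 33 0" --pt "-21 -21 2 0 0 33 0" --pt "-21 -21 2 0 0 33 0" --pt "-21 -21 2 0 0 33 0" --pt "-42.4 -41.8 5.3 0 0 66 0" --pt "-42.4 -41.8 5.3 0 0 66 0" --pt "-42.4 -41.8 5.3 0 0 66 0" --pt "-42.4 -41.8 5.3 0 0 66 0" --pt "-42.4 -41.8 5.3 0 0 66 0" --pt "-42.4 -41.8 5.3 0 0 66 0" --pt "-42.4 -41.8 5.3 0 0 66 0" --pt "-42.4 -41.8 5.3 0 0 66 0"

```text
t: 3.5
eef_pos: [0.4611, 0.0006, 0.1503]
orientation: [0.702, 0.712, 0.0, -0.0]
wrist_force: [0.1, 0.8, -0.2]
grip_width: 0.0857
grip_force: 0.0
```

Run:
```python
from go import *
go(.461,0,.006,.85,"down")
c=manip.capture("top");f=c["frame"]
# upright plate corners picked in the 5x top crop
pk=np.array([[515,88],[687,125],[650,283],[480,245]])/5.+[90,190]-.4
mod=np.array([[70,45,6],[-30,45,6],[-30,-45,6],[70,-45,6]])/1000.
def cost(v):return ((proj(c,place(mod[[0,1,2,3]],[v[0],v[1],0,v[2]]))-pk)**2).sum()
best=min((minimize(lambda v,mm=mm:((proj(c,place(mm,[v[0],v[1],0,v[2]]))-pk)**2).sum(),[.49,.36,1.36],method="Nelder-Mead",options=dict(xatol=1e-5,fatol=1e-4,maxiter=2000)) for mm in(mod,mod*[1,-1,1])),key=lambda r:r.fun)
print(best.x[:2]*1000,np.degrees(best.x[2]),best.fun)
```

```text
down shift cm [-7.000e-02 -1.000e-02  1.443e+01] turn [-0.02 -0.03 -0.06] q [ 0.    0.08 -0.45  1.03  0.    1.56] F [ 0.1  0.8 -0.2] w 0.0857
[481.95914718 127.85409292] 77.35911270858625 9.218503442122918
```

Emit:
step_arm --pt "0 0 5 0 0 0 0" --pt "0 0 10 0 0 0 0" --pt "0 0 13 0 0 0 0" --pt "0 0 14.4 0 0 0 0" --pt "0 0 14.4 0 0 0 0" --pt "0 0 14.4 0 0 0 0.5" --pt "0 0 14.4 0 0 0 1" --pt "0 0 14.4 0 0 0 1" --pt "0 0 14.4 0 0 0 1" --pt "0 0 14.4 0 0 0 1" --pt "0 0 14.4 0 0 0 1" --newtons 90

```text
t: 4.92
eef_pos: [0.4614, 0.0003, 0.0063]
orientation: [0.702, 0.712, 0.0, -0.0]
wrist_force: [0.1, 0.8, -0.4]
grip_width: -0.0002
grip_force: 0.0
```

Run:
```python
from go import *
c=manip.capture("top");s=manip.capture("scene")
pk=(np.array([[515,88],[687,125],[650,283],[480,245]])-[400,0])/5.+[90,190]-.4
mod=np.array([[70,-45,6],[-30,-45,6],[-30,45,6],[70,45,6]])/1000.
for mm in(mod,mod*[1,-1,1]):
  r=minimize(lambda v:((proj(c,place(mm,[v[0],v[1],0,v[2]]))-pk)**2).sum(),[.49,.37,1.36],method="Nelder-Mead",options=dict(xatol=1e-6,fatol=1e-5,maxiter=2000))
  print(r.x[:2]*1000,np.degrees(r.x[2]),r.fun)
  if r.fun<10: u=r.x
p=[u[0],u[1],0,u[2]]
E=[(0,1),(2,3),(4,5),(6,7),(0,2),(1,3),(4,6),(5,7),(0,4),(1,5),(2,6),(3,7)]
out=[]
for cc,(x0,y0,w,h) in((c,(100,185,75,56)),(s,(355,285,100,75))):
    k=8 if w==75 else 6
    im=cv2.resize(cc["frame"][y0:y0+h,x0:x0+w],None,fx=k,fy=k,interpolation=cv2.INTER_CUBIC);im=cv2.convertScaleAbs(im,alpha=1.8)
    ov=im.copy()
    def dr(B,col):
        q=(proj(cc,place(B,p))-[x0,y0]+.5)*k
        for a,b in E: cv2.line(ov,tuple(map(int,q[a])),tuple(map(int,q[b])),col,1)
    dr(box(0,.04,-.03,.03,.006,.158),(0,255,0));dr(box(-.03,.07,-.045,.045,0,.006),(0,255,255))
    dr(box(-.006,0,.014,.026,.1255,.1395),(255,0,255));dr(box(-.006,0,-.026,-.014,.1255,.1395),(255,0,255));dr(box(-.022,-.008,-.007,.007,.036,.058),(255,255,0))
    out.append(np.vstack([cv2.resize(im,(400,300)),cv2.resize(ov,(400,300))]))
cv2.imwrite("pics/up.png",np.hstack(out))
```

```text
[483.16009146 372.24606226] 77.76818303671952 15.242517325155289
[485.43757293 372.16147069] 83.38623312078639 3858.2385273152613Traceback (most recent call last):
  File "<stdin>", line 9, in <module>
NameError: name 'u' is not defined
```

The fingers closed on nothing, so I'll take a picture.

Run:
```python
from go import *
c=manip.capture("top");s=manip.capture("scene")
cv2.imwrite("pics/r1.png",np.hstack([cv2.resize(c["frame"][150:300,180:330],(400,400),interpolation=2),cv2.resize(s["frame"][160:280,240:360],(400,400),interpolation=2)]))
print(np.round(manip.read_state()["q"],3), proj(c,[[.461,0,.006]]))
```

```text
[ 1.000e-03  2.380e-01 -6.450e-01  6.880e-01 -0.000e+00  1.557e+00] [[255.25161618 234.79792096]]
```

View pics/r1.png

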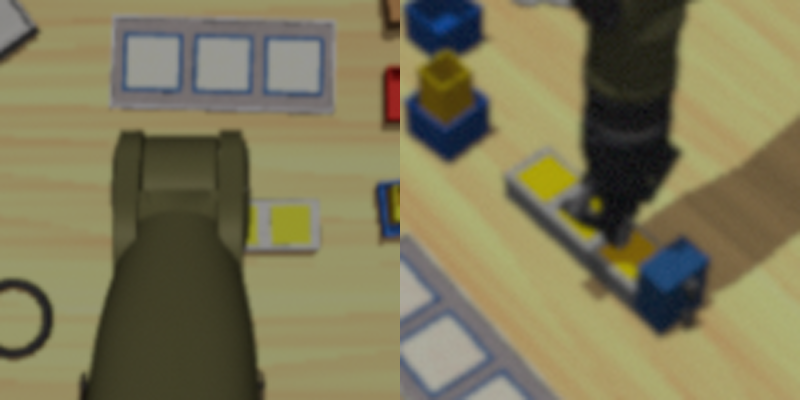

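Run:
```python
from go import *
for i in range(3):
    s=manip.capture("scene");st=manip.read_state();print({k:np.round(v,3).tolist() for k,v in st.items()})
for k in("rail","hooks","press"):print(k,[(round(d["p"],2),np.round(d["position"],3).tolist()) for d in manip.recognise(k,s)][:2])
cv2.imwrite("pics/r2.png",cv2.convertScaleAbs(cv2.resize(s["frame"][205:260,265:345],(800,550),interpolation=2),alpha=1.8))
print(proj(s,[[.461,0,.006],[.461,0,.034],[.461,-.014,.034],[.461,.014,.034],[.461,.0,.08]]))
```

```text
{'t': 5.175, 'q': [0.001, 0.238, -0.645, 0.688, -0.0, 1.557], 'dq': [0.001, 0.001, 0.001, 0.0, -0.001, 0.001], 'tau': [-0.005, -41.451, 26.213, 0.003, -0.0, 0.0], 'eef_pos': [0.461, 0.0, 0.006], 'orientation': [0.702, 0.712, -0.0, -0.0], 'wrist_force': [0.409, 0.302, 0.657], 'ft_torque': [-0.041, -0.025, -0.006], 'grip_force': 0.0, 'grip_width': -0.0}
{'t': 5.225, 'q': [0.001, 0.238, -0.645, 0.688, 0.0, 1.557], 'dq': [-0.0, 0.0, 0.001, -0.001, 0.001, 0.0], 'tau': [-0.005, -41.446, 26.212, 0.002, -0.0, -0.0], 'eef_pos': [0.461, 0.0, 0.006], 'orientation': [0.702, 0.712, -0.0, -0.0], 'wrist_force': [-0.609, 0.15, -0.635], 'ft_torque': [-0.019, 0.038, 0.055], 'grip_force': 0.0, 'grip_width': -0.0}
{'t': 5.275, 'q': [0.001, 0.238, -0.645, 0.688, 0.0, 1.557], 'dq': [-0.001, -0.0, 0.0, 0.001, -0.001, -0.0], 'tau': [-0.003, -41.443, 26.212, 0.002, -0.0, 0.0], 'eef_pos': [0.461, 0.0, 0.006], 'orientation': [0.702, 0.712, -0.0, -0.0], 'wrist_force': [-0.682, -0.098, -0.076], 'ft_torque': [-0.026, 0.007, -0.004], 'grip_force': 0.0, 'grip_width': -0.0}
rail [(0.77, [0.477, 0.018, 0.032]), (0.38, [0.223, 0.332, 0.019])]
hooks [(0.68, [0.475, 0.02, 0.038])]
press [(0.69, [0.477, 0.02, 0.036])]
[[303.84402603 238.34801904]
 [304.27926103 232.78624144]
 [301.19891634 229.96047965]
 [307.39399046 235.64353698]
 [305.02730987 223.23751571]]
```

View pics/r2.png

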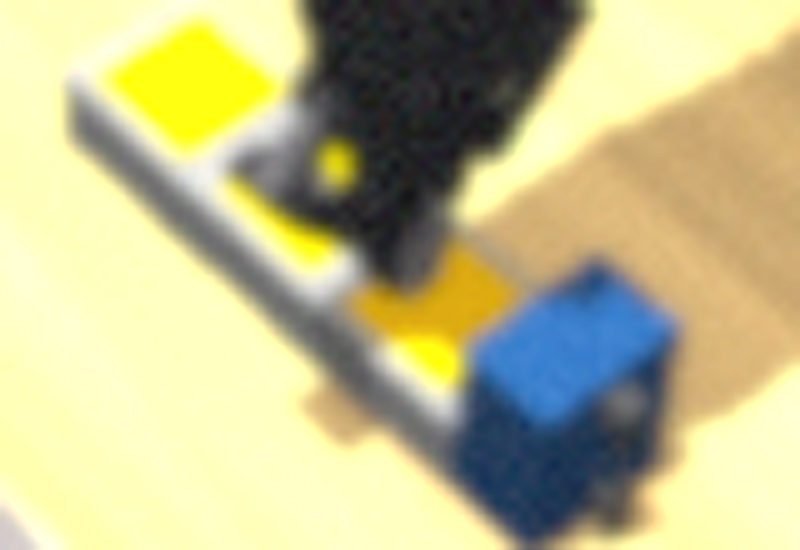

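The picture shows the gripper standing over ledge squares 0 and 1, with no fingers visible beside the ledge. That does not agree with TCP z = 6 mm. I'll lift 4 cm and look at the difference.

Emit:
step_arm --pt "0 0 -2 0 0 0 1" --pt "0 0 -4 0 0 0 1" --pt "0 0 -4 0 0 0 1"

```text
t: 5.8
eef_pos: [0.4629, 0.0003, 0.0475]
orientation: [0.702, 0.712, 0.001, 0.001]
wrist_force: [0.3, -0.8, -0.9]
grip_width: -0.0
grip_force: 0.0
```

Run:
```python
from go import *
s=manip.capture("scene");st=manip.read_state();print({k:np.round(v,3).tolist() for k,v in st.items() if k in("eef_pos","wrist_force","grip_width","grip_force")})
cv2.imwrite("pics/r3.png",cv2.convertScaleAbs(cv2.resize(s["frame"][195:255,265:345],(800,600),interpolation=2),alpha=1.8))
print((proj(s,[[.461,0,.046],[.461,0,.034]])-[265,195])*10)
b=mask("rail",s,(.47,-.01,.03));print(fit(MODEL["rail"],[(s,b[1])],(.46,.085,0,1.586),(0,1,2,3)))
```

```text
{'eef_pos': [0.462, 0.0, 0.047], 'wrist_force': [0.013, 0.397, 0.202], 'grip_force': 0.0, 'grip_width': 0.0}
[[394.70347498 353.45799177]
 [392.79261028 377.86241438]]
(array([0.45918092, 0.08641144, 0.00478782, 1.58790514]), np.float64(0.11620558775571724))
```

View pics/r3.png

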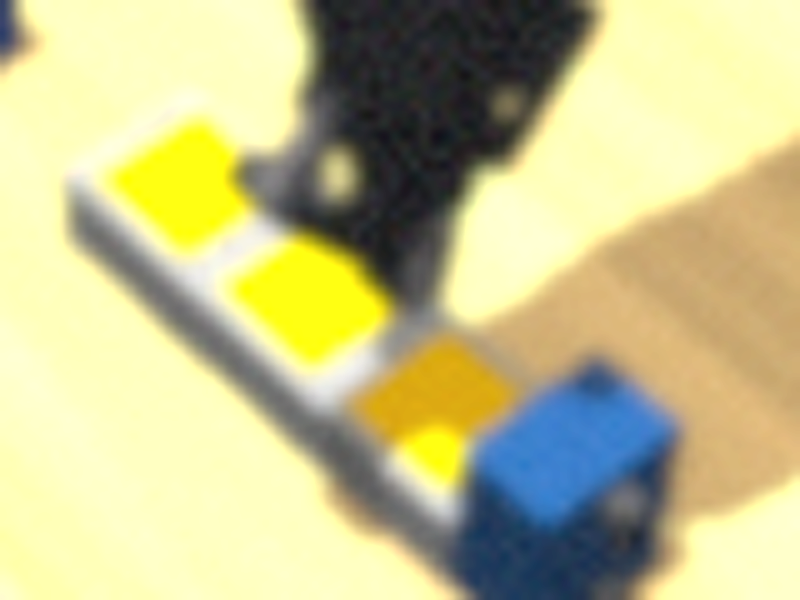

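The rail has not moved, and the gripper shape does not match what I expected. I'll compare it with the saved start pictures, marking the projected TCP and axes.

Run:
```python
from go import *
s=manip.capture("scene");c=manip.capture("top");st=manip.read_state()
def mark(cc,f,pos,quat,w=100,h=75):
    R=Ro.from_quat(quat).as_matrix();P=np.array([pos,pos+R[:,0]*.04,pos+R[:,1]*.04,pos-R[:,2]*.073,pos-R[:,2]*.15])
    q=proj(cc,P);x0,y0=np.clip((q[0]-[w/2,h*.6]).astype(int),0,[560-w,420-h])
    im=cv2.convertScaleAbs(cv2.resize(f[y0:y0+h,x0:x0+w],(400,300),interpolation=2),alpha=1.7);k=(q-[x0,y0]+.5)*400/w
    for i,col in((1,(0,0,255)),(2,(0,255,0)),(4,(255,0,255))):cv2.line(im,tuple(k[0].astype(int)),tuple(k[i].astype(int)),col,1)
    cv2.circle(im,tuple(k[3].astype(int)),4,(255,0,255),1);return im
a=cv2.imread("pics/scene0.png");b=cv2.imread("pics/top0.png");p0=np.array([.236,.551,.202]);q0=[.201,.98,0,0]
im=np.vstack([np.hstack([mark(s,a,p0,q0),mark(c,b,p0,q0)]),np.hstack([mark(s,s["frame"],st["eef_pos"],st["orientation"]),mark(c,c["frame"],st["eef_pos"],st["orientation"],120,90)])])
cv2.imwrite("pics/g.png",im)
```

```text
(no output)
```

View pics/g.png

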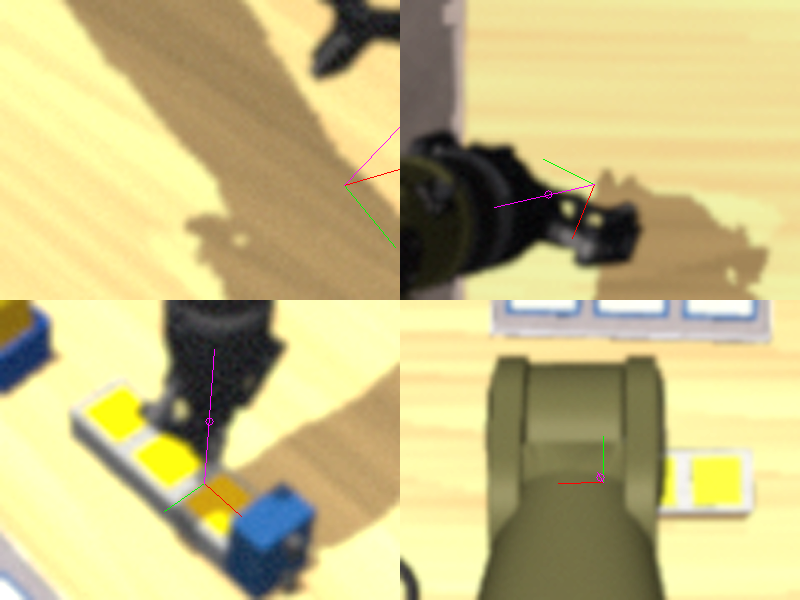

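Run:
```python
from go import *
s=manip.capture("scene");c=manip.capture("top")
for cc in(s,c): print(np.round(proj(cc,[[0,0,0],[0,0,.05],[0,0,.3],[.236,.551,.202],[.236,.551,.275],[.462,0,.047]]),1).tolist())
a=cv2.imread("pics/scene0.png");b=cv2.imread("pics/top0.png")
f=lambda im,x,y,w,h,W,H:cv2.convertScaleAbs(cv2.resize(im[y:y+h,x:x+w],(W,H),interpolation=2),alpha=1.8)
cv2.imwrite("pics/g2.png",np.vstack([np.hstack([f(a,340,40,220,230,400,418),f(b,0,290,90,94,400,418)])]))
```

```text
[[401.4, 172.6], [404.7, 162.1], [424.2, 100.1], [545.7, 286.9], [562.4, 269.3], [304.2, 230.3]]
[[256.2, 389.2], [255.7, 393.3], [252.4, 418.3], [48.2, 315.5], [36.6, 318.2], [254.8, 233.7]]
```

View pics/g2.png

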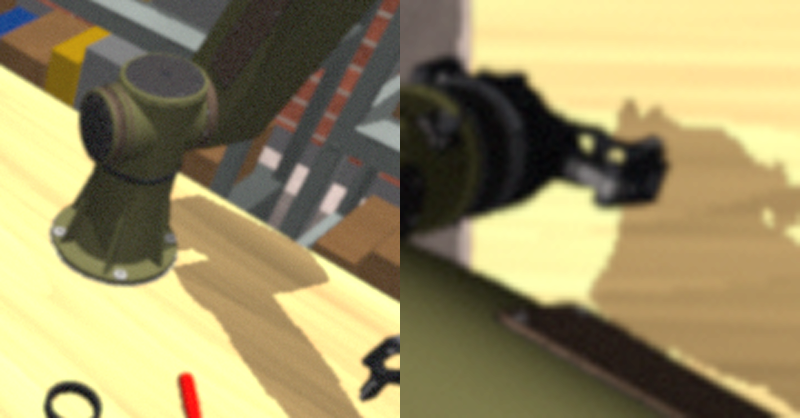

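The base projects correctly, but the gripper's fingers appear well off the reported TCP. To settle it, I'll raise the hand into the open, then compare shut and open.

Emit:
step_arm --pt "0 0 -6 0 0 0 1" --pt "0 0 -12 0 0 0 1" --pt "-6 0 -18 0 0 0 1" --pt "-12 0 -20 0 0 0 1" --pt "-18 0 -20 0 0 0 1" --pt "-20 0 -20 0 0 0 1" --pt "-20 0 -20 0 0 0 1" --pt "-20 0 -20 0 0 0 1"

```text
t: 7.1
eef_pos: [0.4638, -0.1991, 0.2456]
orientation: [0.702, 0.712, -0.0, -0.001]
wrist_force: [0.3, -0.5, 0.2]
grip_width: -0.0001
grip_force: 0.0
```

Run:
```python
from go import *
import pickle
pickle.dump([manip.capture("scene"),manip.capture("top"),manip.read_state()],open("shut.pkl","wb"));print(manip.read_state()["grip_width"])
```

```text
-0.0002959693445083511
```

Emit:
step_arm --pt "0 0 0 0 0 0 0" --pt "0 0 0 0 0 0 0" --pt "0 0 0 0 0 0 0" --pt "0 0 0 0 0 0 0" --pt "0 0 0 0 0 0 0" --pt "0 0 0 0 0 0 0"

```text
t: 7.95
eef_pos: [0.4642, -0.1997, 0.2463]
orientation: [0.702, 0.712, -0.0, 0.0]
wrist_force: [0.6, -0.4, -0.6]
grip_width: 0.0852
grip_force: 0.0
```

Run:
```python
from go import *
import pickle
A=pickle.load(open("shut.pkl","rb"));B=[manip.capture("scene"),manip.capture("top"),manip.read_state()]
print(B[2]["grip_width"],np.round(B[2]["eef_pos"],3),np.round(A[2]["eef_pos"],3),np.round(B[2]["q"],2))
rows=[]
for i in(0,1):
    r=[]
    for S in(A,B):
        cc=S[i];pos=S[2]["eef_pos"];R=Ro.from_quat(S[2]["orientation"]).as_matrix()
        q=proj(cc,np.array([pos,pos+R[:,0]*.04,pos+R[:,1]*.04,pos-R[:,2]*.073]));w,h=100,75
        x0,y0=[int(v) for v in np.clip(q[0]-[w*.5,h*.6],0,[560-w,420-h])]
        im=cv2.convertScaleAbs(cv2.resize(cc["frame"][y0:y0+h,x0:x0+w],(400,300),interpolation=2),alpha=1.8);k=(q-[x0,y0]+.5)*4
        for j,col in((1,(0,0,255)),(2,(0,255,0)),(3,(255,0,255))):cv2.line(im,tuple(k[0].astype(int)),tuple(k[j].astype(int)),col,1)
        r.append(im)
    rows.append(np.hstack(r))
cv2.imwrite("pics/g3.png",np.vstack(rows))
```

```text
0.08523507625233248 [ 0.464 -0.2    0.246] [ 0.464 -0.199  0.246] [-0.41  0.12 -0.19  1.26  0.    1.15]
```

View pics/g3.png

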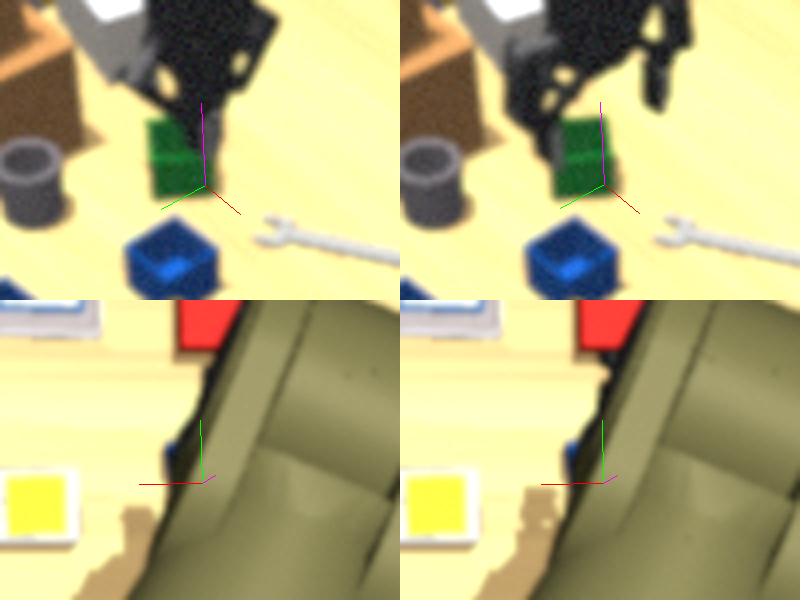

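Shut, the drawn fingertips sit about 10 px above the reported TCP in the scene view, roughly 35 mm short along the tool axis. So the first grasp closed above the ledge. The closing axis is right. I'll check the offset by touching the free table at (0.54, 0).

Emit:
step_arm --pt "5 2 0 0 0 0 1" --pt "10 4 0 0 0 0 1" --pt "15 6 3 0 0 0 1" --pt "20 7.5 8 0 0 0 1" --pt "20 7.5 14 0 0 0 1" --pt "20 7.5 20 0 0 0 1" --pt "20 7.5 25 0 0 0 1" --pt "20 7.5 25.6 0 0 0 1" --pt "20 7.5 26 0 0 0 1" --pt "20 7.5 26 0 0 0 1"

```text
t: 9.3
eef_pos: [0.5385, 0.0013, -0.0117]
orientation: [0.702, 0.712, 0.001, 0.001]
wrist_force: [-0.3, -0.2, 0.0]
grip_width: -0.0004
grip_force: 0.0
```

Emit:
step_arm --pt "0 0 0.2 0 0 0 1" --pt "0 0 0.4 0 0 0 1" --pt "0 0 0.6 0 0 0 1" --pt "0 0 0.8 0 0 0 1" --pt "0 0 1.0 0 0 0 1" --pt "0 0 1.0 0 0 0 1"

```text
t: 10.05
eef_pos: [0.5362, 0.0013, -0.024]
orientation: [0.702, 0.712, -0.0, -0.0]
wrist_force: [0.8, 1.2, 0.6]
grip_width: 0.0002
grip_force: 0.0
```

Emit:
step_arm --pt "0 0 0.2 0 0 0 1" --pt "0 0 0.4 0 0 0 1" --pt "0 0 0.6 0 0 0 1" --pt "0 0 0.6 0 0 0 1"

```text
t: 10.55
eef_pos: [0.5365, 0.0014, -0.028]
orientation: [0.702, 0.712, 0.0, 0.0]
wrist_force: [-6.4, -0.1, 19.2]
grip_width: -0.0001
grip_force: 9.6
```

Run:
```python
from go import *
s=manip.capture("scene");st=manip.read_state();print({k:np.round(v,4).tolist() for k,v in st.items() if k in("eef_pos","wrist_force","orientation","q")})
q=proj(s,np.array([st["eef_pos"],[st["eef_pos"][0],st["eef_pos"][1],0]]));print(q)
x0,y0=int(q[0,0]-40),int(q[0,1]-35)
cv2.imwrite("pics/t1.png",cv2.convertScaleAbs(cv2.resize(s["frame"][y0:y0+60,x0:x0+80],(800,600),interpolation=2),alpha=1.8));print((q-[x0,y0]+.5)*10)
```

```text
{'q': [0.0025, 0.4022, -0.5024, 0.6656, -0.0, 1.5593], 'eef_pos': [0.5366, 0.0014, -0.028], 'orientation': [0.7021, 0.7121, 0.0002, 0.0002], 'wrist_force': [-5.8969, -0.6875, 18.8812]}
[[285.1759763  257.94453993]
 [285.30181983 252.67872145]]
[[406.75976302 364.4453993 ]
 [408.01819828 311.78721453]]
```

View pics/t1.png

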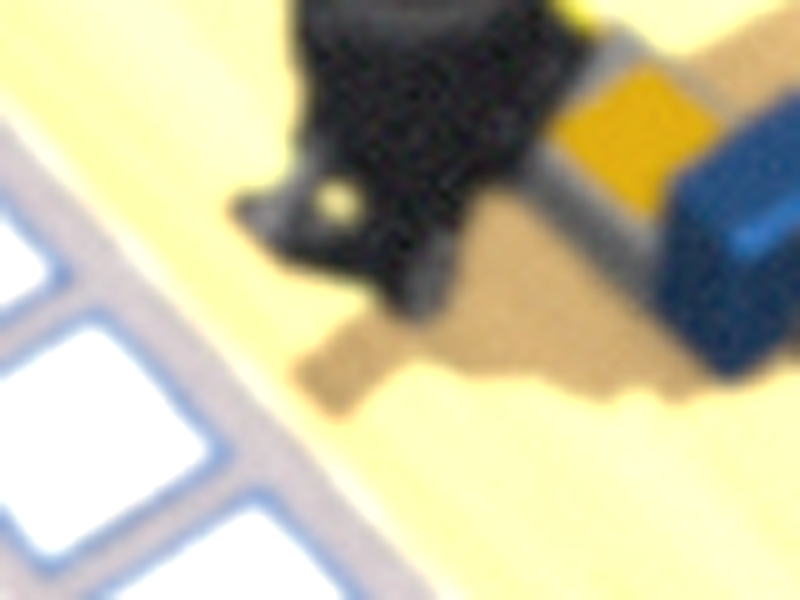

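The table was touched at reported z = -27.5 mm, at 19 N. So the true fingertip is about 28 mm above the reported TCP at this height, and laterally it is within a few mm (tip at (415,320) in the crop). I'll go back to the rail with that offset, opening on the way.

Emit:
step_arm --pt "0 0 -5 0 0 0 1" --pt "0 0 -10 0 0 0 0" --pt "0 -4 -11 0 0 0 0" --pt "0 -7.6 -11 0 0 0 0" --pt "0 -7.6 -11 0 0 0 0" --pt "0 -7.6 -11 0 0 0 0" --pt "0 -7.6 -6 0 0 0 0" --pt "0 -7.6 -2 0 0 0 0" --pt "0 -7.6 -1 0 0 0 0" --pt "0 -7.6 -0.8 0 0 0 0" --pt "0 -7.6 -0.8 0 0 0 0"

```text
t: 11.98
eef_pos: [0.462, 0.0003, -0.0206]
orientation: [0.702, 0.712, 0.001, 0.001]
wrist_force: [0.7, -0.1, 0.2]
grip_width: 0.0856
grip_force: 0.0
```

```bash
python3 -c "
from go import *
go(.4605,0,-.022,.85)"
```

```text
shift cm [-0.03 -0.15  0.14] turn [ 0.11  0.   -0.04] q [ 0.    0.28 -0.67  0.62  0.    1.56] F [ 0.7 -0.1  0.2] w 0.0856
```

Emit:
step_arm --pt "0 -0.1 0.1 0 0 0 0.3" --pt "0 -0.1 0.1 0 0 0 0.5" --pt "0 -0.1 0.1 0 0 0 1" --pt "0 -0.1 0.1 0 0 0 1" --pt "0 -0.1 0.1 0 0 0 1" --pt "0 -0.1 0.1 0 0 0 1" --newtons 90

```text
t: 12.72
eef_pos: [0.4603, 0.0003, -0.0215]
orientation: [0.702, 0.712, 0.001, 0.001]
wrist_force: [-2.0, 0.3, 8.1]
grip_width: 0.0545
grip_force: 95.6
```

```bash
python3 -c "
from go import *
go(.4605,0,-.022,.85)"
```

```text
shift cm [-0.03  0.02  0.05] turn [ 0.11  0.   -0.04] q [ 0.    0.28 -0.68  0.62 -0.    1.56] F [-2.   0.3  8.1] w 0.0545
```

The rail is gripped, at 54.5 mm and 95 N. I'll lift it 10 cm, then compute the upright's pose from its plate corners, plunger and prongs.

Emit:
step_arm --pt "0 0 -2 0 0 0 1" --pt "0 0 -5 0 0 0 1" --pt "0 0 -10 0 0 0 1" --pt "0 0 -10 0 0 0 1" --pt "0 0 -10 0 0 0 1"

```text
t: 13.35
eef_pos: [0.459, 0.0002, 0.0769]
orientation: [0.702, 0.712, -0.0, -0.0]
wrist_force: [-0.6, -0.3, -4.0]
grip_width: 0.0549
grip_force: 96.1
```

```bash
cat >> h.py <<'E'
def back(c,px,z):
    K=np.array(c["camera_matrix"]);o=cv2.undistortPoints(np.float64([px]).reshape(-1,1,2),K,np.array([c["k1"],0,0,0,0.])).reshape(-1,2)
    R=np.array(c["R"]);C=-R.T@np.array(c["t"]);d=np.c_[o,np.ones(len(o))]@R;return C+d*((np.asarray(z)-C[2])/d[:,2])[:,None]
E
python3 - <<'E'
from go import *
c=manip.capture("top");s=manip.capture("scene");st=manip.read_state()
print(np.round(st["eef_pos"],4),st["grip_width"],np.round(st["wrist_force"],1))
b=cv2.imread("pics/top0.png")
f=lambda P:(np.array(P,float)-[400,0])/5.+[90,190]-.4
P=back(c,f([[515,88],[687,125],[650,283],[480,245]]),[.006]*4);print("plate",np.round(P*1000,1).tolist())
print("sides",[round(float(np.linalg.norm(P[i]-P[(i+1)%4]))*1000,1) for i in range(4)])
print("plunger",np.round(back(c,f([[622,192]]),[.058])*1000,1))
# orange blobs
g=b[190:250,90:170].astype(int);o=((g[...,2]-g[...,0]>50)&(g[...,2]>90)&(g[...,1]<g[...,2]*.75)).astype(np.uint8)
n,l,sta,cen=cv2.connectedComponentsWithStats(o)
for i in range(1,n):
    if sta[i,4]>2: print("or",sta[i,4],np.round(cen[i]+[90,190],2),np.round(back(c,[cen[i]+[90,190]],[.135])*1000,1))
a=cv2.imread("pics/scene0.png");g=a[280:345,360:440].astype(int);o=((g[...,2]-g[...,0]>50)&(g[...,2]>110)&(g[...,1]<g[...,2]*.7)).astype(np.uint8)
n,l,sta,cen=cv2.connectedComponentsWithStats(o)
for i in range(1,n):
    if sta[i,4]>2: print("orS",sta[i,4],np.round(cen[i]+[360,280],2),np.round(back(s,[cen[i]+[360,280]],[.135])*1000,1))
# rail now
for n_,cc in(("s",s),("t",c)):
    m=mask("rail",cc,(.46,-.01,.13))
    if m: print(n_,m[1].sum(),[np.round(x,4) for x in fit(MODEL["rail"],[(cc,m[1])],(.4605,.086,.1,1.586),(0,1,2,3))])
np.save("plate.npy",P)
im=np.hstack([cv2.resize(b[192:250,95:170],(776,600),interpolation=2)]);cv2.imwrite("pics/u5.png",cv2.convertScaleAbs(im,alpha=1.9))
E
```

```text
[4.579e-01 3.000e-04 7.590e-02] 0.0543768659264676 [ 0.2 -0.3 -3.2]
plate [[546.8, 435.3, 6.0], [523.6, 327.8, 6.0], [428.1, 349.3, 6.0], [451.2, 455.2, 6.0]]
sides [109.9, 97.9, 108.4, 97.7]
plunger [[479.8 353.6  58. ]]
or 21 [119.52 217.14] [[505.3 375.1 135. ]]
or 11 [123.91 218.36] [[501.8 362.4 135. ]]
or 22 [116.   231.27] [[465.9 384.4 135. ]]
or 10 [120.8 232.3] [[463.  370.6 135. ]]
orS 21 [414.57 298.9 ] [[445.7 372.  135. ]]
orS 22 [401.36 305.86] [[484.6 364.  135. ]]
s 1338.0 [array([0.4594, 0.0879, 0.1047, 1.5855]), np.float64(0.3636)]
```

View pics/u5.png

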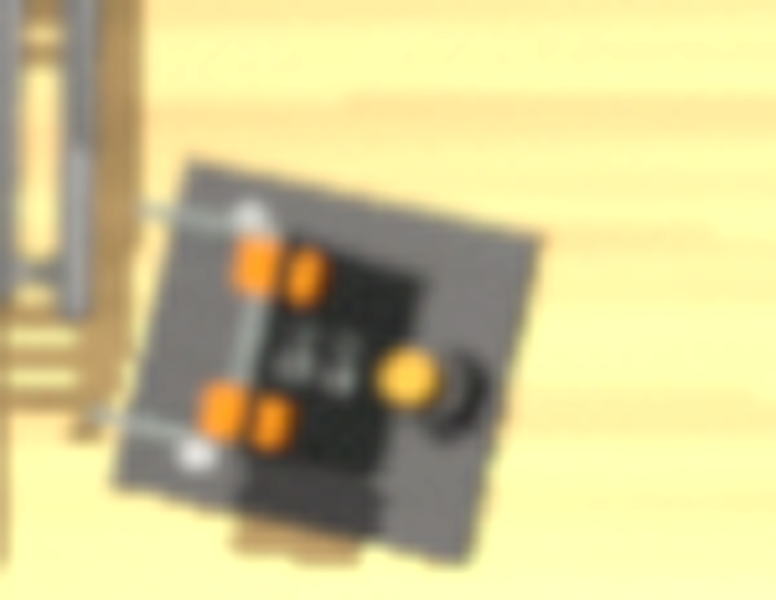

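Top view: the plate's front edge, plunger and prongs agree on the slotted face at about (482.7, 368.3) mm, yaw 77.7°. I'll bring the rail to about 40 mm in front of the slots.

```bash
python3 -c "
from go import *
go(.4560,.2459,.046,-12.3)"
```

```text
shift cm [24.56  0.15  2.99] turn [-0.16  0.02 13.11] q [ 0.    0.15 -0.57  0.86 -0.    1.56] F [-1.1  0.2 -2.1] w 0.0543
```

Emit:
step_arm --pt "3 0 0 0 0 3 1" --pt "7 0 0 0 0 6 1" --pt "11 0 0 0 0 9 1" --pt "15 0 0 0 0 13.1 1" --pt "19 0 0.5 0 0 13.1 1" --pt "22 0 1.5 0 0 13.1 1" --pt "24 0.1 2.5 0 0 13.1 1" --pt "24.6 0.1 3 0 0 13.1 1" --pt "24.6 0.1 3 0 0 13.1 1" --pt "24.6 0.1 3 0 0 13.1 1"

```text
t: 14.8
eef_pos: [0.457, 0.2453, 0.0474]
orientation: [0.779, 0.627, -0.0, 0.0]
wrist_force: [-0.1, -0.4, -2.9]
grip_width: 0.0546
grip_force: 95.9
```

Run:
```python
from go import *
go(.4560,.2459,.046,-12.3)
c=manip.capture("top");s=manip.capture("scene");st=manip.read_state()
p=[.4827-.040*.213,.3683-.04*.977,.067,np.radians(77.7)];e=st["eef_pos"]
E=[(0,1),(2,3),(4,5),(6,7),(0,2),(1,3),(4,6),(5,7),(0,4),(1,5),(2,6),(3,7)]
u=[.4827,.3683,0,np.radians(77.7)];out=[]
for cc,(x0,y0,w,h) in((c,(105,185,100,75)),(s,(340,250,100,75))):
    k=4;im=cv2.convertScaleAbs(cv2.resize(cc["frame"][y0:y0+h,x0:x0+w],None,fx=k,fy=k,interpolation=2),alpha=1.8);ov=im.copy()
    for B,pp,col in [(b,p,(0,255,0)) for b in MODEL["rail"]]+[(box(0,.04,-.03,.03,.006,.158),u,(255,0,255))]:
        q=(proj(cc,place(B,pp))-[x0,y0]+.5)*k
        for a,b in E: cv2.line(ov,tuple(map(int,q[a])),tuple(map(int,q[b])),col,1)
    out.append(np.vstack([im,ov]))
    m=mask("rail",cc,(.465,.26,.1))
    if m: print(m[1].sum(),m[2],[np.round(x,4) for x in fit(MODEL["rail"],[(cc,m[1])],p,(0,1,3))])
cv2.imwrite("pics/a1.png",np.hstack(out))
```

```text
shift cm [ 0.03 -0.11  0.14] turn [ 0.    0.03 -0.06] q [ 0.49  0.28 -0.47  0.82 -0.    2.28] F [-0.1 -0.4 -2.9] w 0.0546
1549.0 0.86 [array([0.4702, 0.3293, 0.067 , 1.3683]), np.float64(0.4144)]
```

View pics/a1.png

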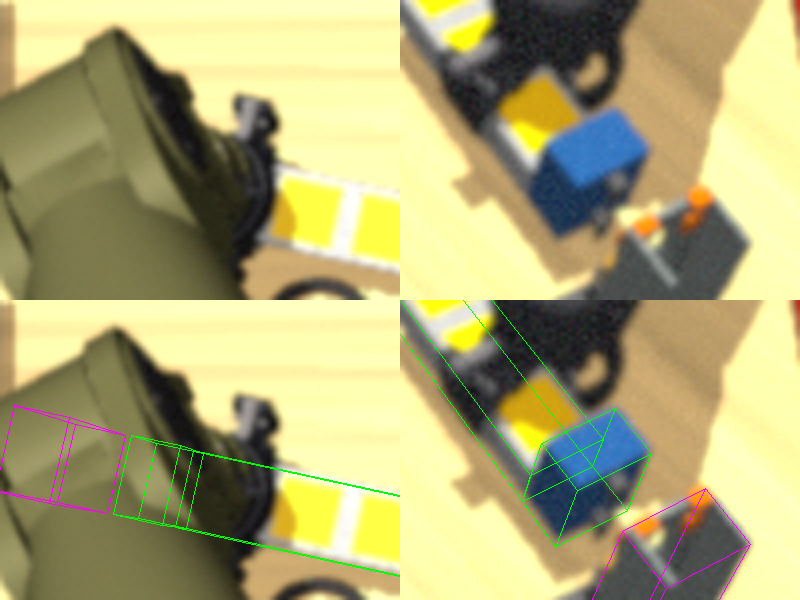

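In the scene view the block wireframe matches to about 1 px, and the same small camera bias shows on the rail and the upright, so their relative alignment is good. I'll advance slowly.

Emit:
step_arm --pt "0.5 -0.05 0.2 0 0 0 1" --pt "1.2 -0.05 0.2 0 0 0 1" --pt "2 -0.05 0.2 0 0 0 1" --pt "2.6 -0.05 0.2 0 0 0 1" --pt "2.9 -0.05 0.2 0 0 0 1" --pt "3.1 -0.05 0.2 0 0 0 1" --pt "3.3 -0.05 0.2 0 0 0 1" --pt "3.3 -0.05 0.2 0 0 0 1"

```text
t: 16.0
eef_pos: [0.4635, 0.2787, 0.0453]
orientation: [0.779, 0.627, 0.0, 0.0]
wrist_force: [0.7, 0.1, -2.9]
grip_width: 0.0544
grip_force: 95.9
```

Emit:
step_arm --pt "0.2 0 0 0 0 0 1" --pt "0.3 0 0 0 0 0 1" --pt "0.4 0 0 0 0 0 1" --pt "0.4 0 0 0 0 0 1"

```text
t: 16.5
eef_pos: [0.4642, 0.2823, 0.0452]
orientation: [0.779, 0.627, -0.0, 0.0]
wrist_force: [-0.2, -3.1, -2.2]
grip_width: 0.0547
grip_force: 95.9
```

The force is 3 N, which is the catch only, so the hooks are inside the slots. I'll continue until the faces meet.

Emit:
step_arm --pt "0.1 0 0 0 0 0 1" --pt "0.2 0 0 0 0 0 1" --pt "0.3 0 0 0 0 0 1" --pt "0.3 0 0 0 0 0 1"

```text
t: 17.0
eef_pos: [0.4647, 0.2849, 0.0451]
orientation: [0.779, 0.627, -0.001, 0.0]
wrist_force: [-0.1, -4.8, -1.8]
grip_width: 0.0543
grip_force: 95.9
```

Emit:
step_arm --pt "0.1 0 0 0 0 0 1" --pt "0.2 0 0 0 0 0 1" --pt "0.2 0 0 0 0 0 1"

```text
t: 17.38
eef_pos: [0.4646, 0.2848, 0.045]
orientation: [0.779, 0.627, -0.002, 0.002]
wrist_force: [-2.4, -11.4, 1.1]
grip_width: 0.0543
grip_force: 96.3
```

Emit:
step_arm --pt "-0.1 0 0.2 0 0 0 1" --pt "-0.1 0 0.4 0 0 0 1" --pt "-0.1 0 0.6 0 0 0 1" --pt "-0.1 0 0.7 0 0 0 1" --pt "-0.1 0 0.7 0 0 0 1"

```text
t: 18.0
eef_pos: [0.4645, 0.2849, 0.038]
orientation: [0.779, 0.627, -0.001, 0.001]
wrist_force: [-1.2, -7.6, -2.0]
grip_width: 0.0543
grip_force: 96.3
```

Emit:
step_arm --pt "0 0 0.1 0 0 0 1" --pt "0 0 0.2 0 0 0 1" --pt "0 0 0.2 0 0 0 1"

```text
t: 18.38
eef_pos: [0.4645, 0.2848, 0.0364]
orientation: [0.779, 0.627, -0.001, 0.001]
wrist_force: [-3.0, -8.3, 3.4]
grip_width: 0.0545
grip_force: 96.7
```

The plunger contact shows in Fz at an underside height of about 58 mm, as expected. I'll release and go up.

Emit:
step_arm --pt "-0.05 0 0.05 0 0 0 1" --pt "-0.05 0 0.05 0 0 0 0.5" --pt "-0.05 0 0.05 0 0 0 0" --pt "-0.05 0 0.05 0 0 0 0" --pt "-0.05 0 0.05 0 0 0 0" --pt "-0.05 0 -3 0 0 0 0" --pt "-0.05 0 -8 0 0 0 0" --pt "-0.05 0 -14 0 0 0 0.5" --pt "0 0 -16 0 0 0 1" --pt "3 0 -16 0 0 0 1" --pt "6.5 0 -16 0 0 0 1" --pt "6.5 0 -16 0 0 0 1"

```text
t: 19.88
eef_pos: [0.4794, 0.3521, 0.1961]
orientation: [0.778, 0.628, 0.001, -0.0]
wrist_force: [-0.2, 1.0, -0.4]
grip_width: 0.0001
grip_force: 0.0
```

Run:
```python
from go import *
x,y=.4827-.020*.213,.3683-.020*.977
go(x,y,.115,-12.3)
s=manip.capture("scene");x0,y0,w,h=340,250,100,75;k=5
p=[.4827,.3683,.0575,np.radians(77.7)];st=manip.read_state()
im=cv2.convertScaleAbs(cv2.resize(s["frame"][y0:y0+h,x0:x0+w],None,fx=k,fy=k,interpolation=2),alpha=1.8);cv2.imwrite("pics/p1.png",im)
m=mask("rail",s,(.475,.29,.08))
if m: print(m[1].sum(),m[2],[np.round(v,4) for v in fit(MODEL["rail"],[(s,m[1])],p,(0,1,2,3))])
```

```text
shift cm [-0.36 -0.02  8.11] turn [ 0.01 -0.07  0.14] q [ 0.63  0.31 -0.07  1.19  0.    2.42] F [-0.2  1.  -0.4] w 0.0001
1985.0 0.78 [array([0.4559, 0.3505, 0.0174, 1.3641]), np.float64(0.1094)]
```

Emit:
step_arm --pt "-0.3 0 3 0 0 0 1" --pt "-0.3 0 6 0 0 0 1" --pt "-0.3 0 7.5 0 0 0 1" --pt "-0.3 0 8.3 0 0 0 1" --pt "-0.3 0 8.6 0 0 0 1" --pt "-0.3 0 8.8 0 0 0 1" --pt "-0.3 0 8.8 0 0 0 1"

```text
t: 20.85
eef_pos: [0.4787, 0.3473, 0.1088]
orientation: [0.779, 0.627, 0.0, 0.0]
wrist_force: [0.2, 0.0, 0.5]
grip_width: 0.0002
grip_force: 0.0
```

Emit:
step_arm --pt "0 0 0.2 0 0 0 1" --pt "0 0 0.4 0 0 0 1" --pt "0 0 0.6 0 0 0 1" --pt "0 0 0.6 0 0 0 1"

```text
t: 21.35
eef_pos: [0.4784, 0.347, 0.1023]
orientation: [0.779, 0.627, 0.0, -0.0]
wrist_force: [0.3, -1.1, 0.7]
grip_width: -0.0002
grip_force: 0.1
```

Emit:
step_arm --pt "0.1 0 0.2 0 0 0 1" --pt "0.1 0 0.4 0 0 0 1" --pt "0.1 0 0.5 0 0 0 1" --pt "0.1 0 0.5 0 0 0 1"

```text
t: 21.85
eef_pos: [0.4791, 0.3474, 0.0982]
orientation: [0.779, 0.627, 0.0, 0.001]
wrist_force: [-0.9, -3.9, 7.2]
grip_width: 0.0001
grip_force: 3.7
```

Emit:
step_arm --pt "0 0 0.1 0 0 0 1" --pt "0 0 0.2 0 0 0 1" --pt "0 0 0.3 0 0 0 1" --pt "0 0 0.3 0 0 0 1"

```text
t: 22.35
eef_pos: [0.4795, 0.3482, 0.0957]
orientation: [0.779, 0.627, 0.001, 0.0]
wrist_force: [-0.4, -2.7, 9.2]
grip_width: 0.0
grip_force: 4.3
```

Emit:
step_arm --pt "0 0 0.1 0 0 0 1" --pt "0 0 0.2 0 0 0 1" --pt "0 0 0.3 0 0 0 1" --pt "0 0 0.3 0 0 0 1"

```text
t: 22.85
eef_pos: [0.4799, 0.3483, 0.0936]
orientation: [0.779, 0.627, 0.001, 0.001]
wrist_force: [-2.6, -3.9, 14.3]
grip_width: -0.0001
grip_force: 7.4
```

Emit:
step_arm --pt "0 0 0.1 0 0 0 1" --pt "0 0 0.2 0 0 0 1" --pt "0 0 0.2 0 0 0 1"

```text
t: 23.22
eef_pos: [0.4802, 0.3483, 0.0935]
orientation: [0.779, 0.627, 0.002, 0.001]
wrist_force: [-6.0, -7.4, 26.3]
grip_width: -0.0002
grip_force: 13.6
```

The rail hit the bottom stop, at 26 N after 7 mm of travel. I'll lift off, check the lock and measure the pots again.

Emit:
step_arm --pt "0 0 -3 0 0 0 1" --pt "0 0 -8 0 0 0 1" --pt "0 0 -14 0 0 0 1" --pt "-6 -2 -17 0 0 0 0" --pt "-12 -5 -17 0 0 0 0" --pt "-18 -8 -17 0 0 0 0" --pt "-18 -8 -17 0 0 0 0"

```text
t: 24.1
eef_pos: [0.3599, 0.187, 0.2595]
orientation: [0.779, 0.627, -0.0, 0.0]
wrist_force: [1.0, 0.6, -0.6]
grip_width: 0.0724
grip_force: 0.0
```

```bash
cat > pots.py <<'E'
from go import *
def colmask(f,col):
    h=cv2.cvtColor(cv2.GaussianBlur(f,(3,3),0),cv2.COLOR_BGR2HSV).astype(int)
    r=dict(blue=(105,128,120,40),yellow=(20,32,140,60))[col]
    return (h[...,0]>=r[0])&(h[...,0]<=r[1])&(h[...,1]>=r[2])&(h[...,2]>=r[3])
def pots(guess,cs):
    """guess {name:(kind,x,y,z)} fit on net masks, each view + colour-blob"""
    for k,(kind,x,y,z) in guess.items():
        vs=[];tag=""
        for n,c in cs.items():
            m=mask(kind+"1",c,(x,y,z+.03))
            if m: vs.append((c,m[1]));tag+=f"{n}:{int(m[1].sum())} "
        for lab,v in ([("both",vs)] if len(vs)>1 else [])+[(str(i),[w]) for i,w in enumerate(vs)]:
            p,f=fit(MODEL[kind],v,(x,y,z,.05));print(k,tag,lab,np.round(p[:3]*1000,1),round(np.degrees(p[3]),1),round(f,3))
E
python3 - <<'E'
from pots import *
cs={n:manip.capture(n) for n in("scene","top")};print(np.round(manip.read_state()["eef_pos"],3))
pots(dict(B=("blue",.5605,-.366,0),C=("blue",.4,-.339,0),Y=("yellow",.482,-.228,.004)),cs)
s,t=cs["scene"],cs["top"]
pu=[.4827,.3683,.0515,np.radians(77.7)]
for n,c in cs.items():
    m=mask("rail",c,(.465,.28,.07))
    if m: print("rail",n,int(m[1].sum()),[np.round(v,4) for v in fit(MODEL["rail"],[(c,m[1])],pu)])
f=lambda c,x,y,w,h:cv2.convertScaleAbs(cv2.resize(c["frame"][y:y+h,x:x+w],(400,300),interpolation=2),alpha=1.8)
cv2.imwrite("pics/l1.png",np.vstack([np.hstack([f(s,360,280,80,60),f(t,95,185,92,69)]),np.hstack([f(s,180,140,120,90),f(t,315,180,92,69)])]))
E
```

```text
[0.362 0.189 0.26 ]
B top:449  0 [ 548.2 -336.5    0. ] 5.8 0.109
C scene:424 top:472  both [ 402.7 -336.8    0. ] 1.9 0.281
C scene:424 top:472  0 [ 398.1 -341.2    0. ] -3.2 0.113
C scene:424 top:472  1 [ 404.4 -335.9    0. ] 3.5 0.052
Y scene:309 top:246  both [ 482.5 -227.8    4. ] 2.3 0.529
Y scene:309 top:246  0 [ 477.2 -232.1    4. ] 11.1 0.422
Y scene:309 top:246  1 [ 483.3 -227.9    4. ] 2.6 0.059
rail scene 1854 [array([0.4774, 0.3597, 0.0515, 1.3656]), np.float64(0.1997)]
rail top 1447 [array([0.4847, 0.3681, 0.0515, 1.358 ]), np.float64(0.1255)]
```

View pics/l1.png

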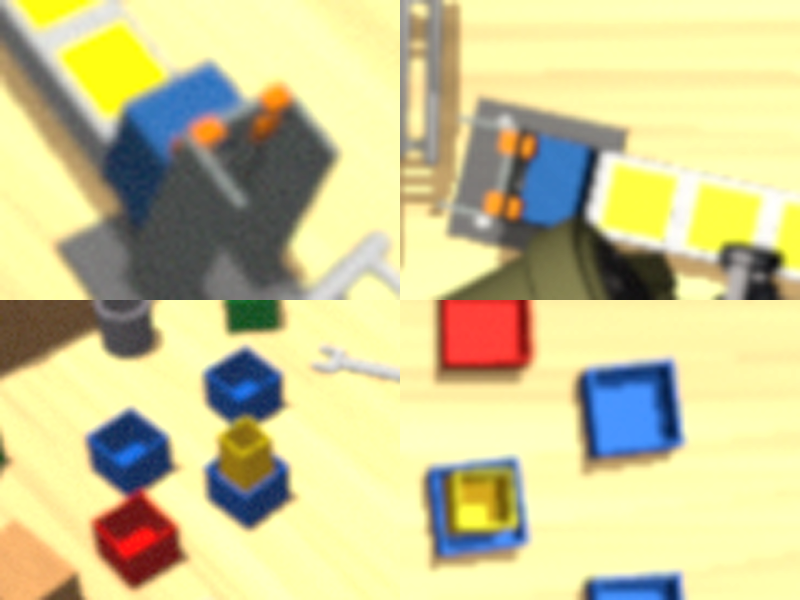

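Both orange prongs stand out over the block's top edge, at (527,147) and (513,205) in the top crop, so the rail is locked. The blue pot at the upper right in the top crop was knocked from (.560,-.366) to (.548,-.337). The yellow pot stands alone in its blue one. I'll go for the yellow pot, squeezing it across one axis first to centre it and then gripping on the other.

```bash
python3 -c "
from go import *
go(.4825,-.2285,.12,-87.4)"
```

```text
shift cm [-38.31  20.61  13.9 ] turn [-1.000e-02  5.000e-02  7.514e+01] q [ 0.48 -0.07 -0.36  1.28  0.    2.27] F [-0.1  0.  -0.5] w 0.0853
```

Emit:
step_arm --pt "-5 2.6 0 0 0 10 0" --pt "-10 5.2 0 0 0 20 0" --pt "-15 8 0 0 0 30 0" --pt "-20 10.6 0 0 0 40 0" --pt "-25 13.3 0 0 0 50 0" --pt "-30 16 0 0 0 60 0" --pt "-35 18.6 4 0 0 68 0" --pt "-38.3 20.6 9 0 0 75.1 0" --pt "-38.3 20.6 13.9 0 0 75.1 0" --pt "-38.3 20.6 13.9 0 0 75.1 0" --pt "-38.3 20.6 13.9 0 0 75.1 0"

```text
t: 25.98
eef_pos: [0.4827, -0.2288, 0.1218]
orientation: [1.0, 0.023, 0.0, 0.0]
wrist_force: [1.1, -0.0, 0.2]
grip_width: 0.0856
grip_force: 0.0
```

Run:
```python
from pots import *
go(.4825,-.2285,.034,-87.4)
c=manip.capture("scene");m=mask("yellow1",c,(.48,-.228,.07));print(m and (m[1].sum(),m[0]))
st=manip.read_state();print((proj(c,[st["eef_pos"]+[0,0,.029],[.4825,-.2285,.093]])))
```

```text
shift cm [-0.02 -0.04  8.78] turn [ 0.02 -0.05  0.05] q [-0.44  0.24 -0.34  0.99  0.    2.65] F [ 1.1 -0.   0.2] w 0.0856
(np.float64(295.0), np.float64(0.19361870441774115))
[[250.47938069 167.04771105]
 [251.84480597 180.57479396]]
```

Emit:
step_arm --pt "0 0 4 0 0 0 0" --pt "0 0 7 0 0 0 0" --pt "0 0 8.5 0 0 0 0" --pt "0 0 8.5 0 0 0 0.3" --pt "0 0 8.5 0 0 0 0.6" --pt "0 0 8.5 0 0 0 1" --pt "0 0 8.5 0 0 0 1" --pt "0 0 8.5 0 0 0 1" --pt "0 0 8.5 0 0 0 1" --newtons 20

```text
t: 27.2
eef_pos: [0.4831, -0.2292, 0.0368]
orientation: [1.0, 0.023, 0.001, 0.0]
wrist_force: [-0.6, 1.3, 7.3]
grip_width: 0.0384
grip_force: 20.6
```

Emit:
step_arm --pt "0 0 0 0 0 0 0" --pt "0 0 0 0 0 0 0" --pt "0 0 0 0 0 0 0" --pt "0 0 0 0 0 -10 0" --pt "0 0 0 0 0 -20 0" --pt "0 0 0 0 0 -30 0" --pt "0 0 0 0 0 -40 0" --pt "0 0 0 0 0 -50 0" --pt "0 0 0 0 0 -60 0" --pt "0 0 0 0 0 -70 0" --pt "0 0 0 0 0 -80 0" --pt "0 0 0 0 0 -90 0"

```text
t: 28.7
eef_pos: [0.4817, -0.2289, 0.0351]
orientation: [0.689, 0.725, -0.0, -0.0]
wrist_force: [0.2, -0.5, -0.5]
grip_width: 0.0854
grip_force: 0.0
```

Emit:
step_arm --pt "0 0 0 0 0 0 0" --pt "0 0 0 0 0 0 0.3" --pt "0 0 0 0 0 0 0.6" --pt "0 0 0 0 0 0 1" --pt "0 0 0 0 0 0 1" --pt "0 0 0 0 0 0 1" --pt "0 0 0 0 0 0 1" --newtons 30

```text
t: 29.58
eef_pos: [0.4821, -0.229, 0.0354]
orientation: [0.691, 0.723, 0.0, 0.0]
wrist_force: [-0.3, 0.2, 0.2]
grip_width: 0.0378
grip_force: 30.4
```

```bash
python3 -c "
from go import *
go(.4825,-.2285,.034,2.6)"
```

```text
shift cm [0.05 0.05 0.14] turn [ 0.02  0.01 -0.  ] q [-0.44  0.32 -0.45  0.8   0.    1.08] F [-0.3  0.2  0.2] w 0.0378
```

Emit:
step_arm --pt "0 0 -2 0 0 0 1" --pt "0 0 -5 0 0 0 1" --pt "0 0 -10 0 0 0 1" --pt "0 0 -15 0 0 0 1" --pt "0 0 -17 0 0 0 1" --pt "0 0 -17 0 0 0 1"

```text
t: 30.32
eef_pos: [0.4828, -0.2294, 0.2067]
orientation: [0.691, 0.723, 0.0, 0.001]
wrist_force: [-0.8, -0.9, -0.6]
grip_width: 0.0375
grip_force: 30.2
```

```bash
python3 -c "
from go import *
go(.4558,.2450,.200,-12.3)"
```

```text
shift cm [47.51 -0.55  0.6 ] turn [ 0.16  0.06 14.9 ] q [-0.44  0.19 -0.2   1.18 -0.    1.08] F [-0.8 -0.9 -0.6] w 0.0375
```

Emit:
step_arm --pt "4 0 0 0 0 2 1" --pt "9 0 0 0 0 4 1" --pt "14 -0.1 0 0 0 6 1" --pt "19 -0.2 0 0 0 8 1" --pt "24 -0.3 0 0 0 10 1" --pt "29 -0.4 0 0 0 12 1" --pt "34 -0.5 0 0 0 14 1" --pt "39 -0.5 0.3 0 0 14.9 1" --pt "43 -0.5 0.6 0 0 14.9 1" --pt "46 -0.5 0.6 0 0 14.9 1" --pt "47.5 -0.5 0.6 0 0 14.9 1" --pt "47.5 -0.5 0.6 0 0 14.9 1"

```text
t: 31.82
eef_pos: [0.4546, 0.2453, 0.1982]
orientation: [0.778, 0.628, -0.001, 0.0]
wrist_force: [-0.8, -0.0, -0.2]
grip_width: 0.0376
grip_force: 30.2
```

Run:
```python
from pots import *
go(.4558,.2450,.125,-12.3)
cs={n:manip.capture(n) for n in("scene","top")}
st=manip.read_state();e=st["eef_pos"];z=e[2]-.0354+.003
for n,c in cs.items():
    m=mask("yellow1",c,(e[0],e[1],z+.06))
    if m: print(n,m[1].sum(),m[0],fit(MODEL["yellow"],[(c,m[1])],(e[0],e[1],z,np.radians(77.7))))
```

```text
shift cm [0.01 0.13 7.32] turn [-0.07  0.09  0.08] q [ 0.5   0.16 -0.25  1.16 -0.    2.28] F [-0.8 -0.  -0.2] w 0.0376
scene 485.0 6.245234017369565 (array([0.45026533, 0.24878524, 0.16636523, 1.72967318]), np.float64(0.48147968465736807))
top 106.0 6.973092281353238 (array([0.44896393, 0.21302768, 0.16636523, 1.26812065]), np.float64(2.0306696263411026))
```

Not usable while it is in the hand, so I'll lower it to the ledge by robot coordinates.

Emit:
step_arm --pt "0 0.1 3 0 0 0 1" --pt "0 0.1 6 0 0 0 1" --pt "0 0.1 7.3 0 0 0 1" --pt "0 0.1 7.5 0 0 0 1" --pt "0 0.1 7.5 0 0 0 1"

```text
t: 32.65
eef_pos: [0.4569, 0.2452, 0.1252]
orientation: [0.779, 0.627, 0.001, 0.0]
wrist_force: [-0.1, 0.1, -0.2]
grip_width: 0.0376
grip_force: 30.2
```

Emit:
step_arm --pt "0 0 0.1 0 0 0 1" --pt "0 0 0.2 0 0 0 1" --pt "0 0 0.2 0 0 0 1"

```text
t: 33.02
eef_pos: [0.4563, 0.2452, 0.1225]
orientation: [0.779, 0.627, 0.0, 0.0]
wrist_force: [0.3, 0.5, -0.0]
grip_width: 0.0377
grip_force: 30.2
```

Emit:
step_arm --pt "0 -0.05 0.1 0 0 0 1" --pt "0 -0.05 0.2 0 0 0 1" --pt "0 -0.05 0.2 0 0 0 1"

```text
t: 33.4
eef_pos: [0.4556, 0.2452, 0.1202]
orientation: [0.779, 0.627, -0.0, -0.0]
wrist_force: [0.5, 0.1, -0.6]
grip_width: 0.0375
grip_force: 30.2
```

Emit:
step_arm --pt "0 0 0.1 0 0 0 1" --pt "0 0 0.2 0 0 0 1" --pt "0 0 0.2 0 0 0 1"

```text
t: 33.78
eef_pos: [0.4557, 0.2452, 0.1182]
orientation: [0.779, 0.627, -0.0, -0.0]
wrist_force: [0.5, 0.4, -0.7]
grip_width: 0.0376
grip_force: 30.2
```

Emit:
step_arm --pt "0 0 0.1 0 0 0 1" --pt "0 0 0.15 0 0 0 1" --pt "0 0 0.15 0 0 0 1"

```text
t: 34.15
eef_pos: [0.4557, 0.2452, 0.1168]
orientation: [0.779, 0.627, -0.0, 0.0]
wrist_force: [-0.8, -0.3, -0.2]
grip_width: 0.0378
grip_force: 30.3
```

Emit:
step_arm --pt "0 0 0.1 0 0 0 1" --pt "0 0 0.15 0 0 0 1" --pt "0 0 0.15 0 0 0 1"

```text
t: 34.52
eef_pos: [0.4559, 0.2451, 0.1161]
orientation: [0.779, 0.627, 0.0, 0.0]
wrist_force: [-1.2, -2.1, 6.5]
grip_width: 0.0374
grip_force: 31.0
```

It touches down at 6.5 N. I'll release, go up, move aside and measure.

Emit:
step_arm --pt "0 0 -0.05 0 0 0 0.5" --pt "0 0 -0.05 0 0 0 0" --pt "0 0 -0.05 0 0 0 0" --pt "0 0 -0.05 0 0 0 0" --pt "0 0 -3 0 0 0 0" --pt "0 0 -7 0 0 0 0" --pt "0 0 -11 0 0 0 0" --pt "-5 0 -12 0 0 -5 0" --pt "-10 0 -12 0 0 -10 0" --pt "-16 0 -12 0 0 -15 0" --pt "-22 0 -12 0 0 -15 0" --pt "-26 0 -12 0 0 -15 0"

```text
t: 36.02
eef_pos: [0.3995, -0.0108, 0.2355]
orientation: [0.691, 0.723, 0.0, 0.0]
wrist_force: [0.7, -0.1, 0.7]
grip_width: 0.0854
grip_force: 0.0
```

```bash
cat > chk.py <<'E'
from pots import *
cs={n:manip.capture(n) for n in("scene","top")}
c=cs["top"]
# yellow blobs (squares on ledge / pot) in top view, backprojected at ledge height
f=c["frame"];m=colmask(f,"yellow").astype(np.uint8)
n,l,sta,cen=cv2.connectedComponentsWithStats(m)
for i in range(1,n):
    P=back(c,[cen[i]],[.0875])[0]
    if sta[i,4]>60 and .4<P[0]<.53 and .1<P[1]<.4: print("yblob",sta[i,4],np.round(cen[i],1),np.round(P*1000,1))
for n_,cc in cs.items():
    mm=mask("yellow1",cc,(.456,.245,.13))
    if mm: 
        p,fu=fit(MODEL["yellow"],[(cc,mm[1])],(.456,.245,.0875,np.radians(77.7)));print("Y",n_,mm[1].sum(),round(mm[0],1),np.round(p*1000,1),np.degrees(p[3]),round(fu,3))
    mm=mask("rail",cc,(.465,.28,.09))
    if mm: p,fu=fit(MODEL["rail"],[(cc,mm[1])],(.4827,.3683,.0535,np.radians(77.7)));print("rail",n_,np.round(p*1000,1),np.degrees(p[3]),round(fu,3))
E
python3 - <<'E'
exec(open("chk.py").read())
pots(dict(A=("blue",.482,-.23,0),B=("blue",.548,-.3365,0),C=("blue",.4025,-.337,0)),cs)
for n,cc in cs.items():
    m=mask("tray",cc,(.645,-.025,.004))
    if m: print("tray",n,fit(MODEL["tray"],[(cc,m[1])],(.645,-.025,0,-.03)))
go(.482,-.23,.12,2.6)
E
```

```text
yblob 414 [159.  233.1] [462.9 272.8  87.5]
yblob 179 [188.8 239.6] [444.2 186.6  87.5]
Y scene 605.0 1.6 [ 454.8  246.2   87.5 1402.7] 80.36754447906749 0.072
rail scene [ 478.7  363.1   53.5 1376. ] 78.83687096632457 0.396
Y top 285.0 1.1 [ 457.9  245.1   87.5 1350.9] 77.400455783226 0.089
rail top [ 485.1  367.7   53.5 1350.9] 77.3983002280846 0.295
A scene:491 top:487  both [ 481.3 -229.8    0. ] 6.5 0.198
A scene:491 top:487  0 [ 478.4 -230.3    0. ] 4.1 0.062
A scene:491 top:487  1 [ 483.6 -229.9    0. ] 6.8 0.057
B scene:532 top:461  both [ 546.2 -337.8    0. ] 3.9 0.21
B scene:532 top:461  0 [ 543.5 -338.2    0. ] 6.4 0.071
B scene:532 top:461  1 [ 548.2 -337.6    0. ] 5.8 0.087
C scene:446 top:473  both [ 403.1 -336.9    0. ] 1.0 0.155
C scene:446 top:473  0 [ 400.5 -338.8    0. ] -0.4 0.059
C scene:446 top:473  1 [ 404.1 -336.1    0. ] 2.9 0.047
tray scene (array([ 0.64236937, -0.02596178,  0.        , -0.0480798 ]), np.float64(0.034995826662835405))
tray top (array([ 0.64676495, -0.02509267,  0.        , -0.0235764 ]), np.float64(0.041118000598297566))
 shift cm [-22.53   7.08  11.52] turn [-0.01 -0.    0.16] q [-0.02 -0.08 -0.42  1.23 -0.    1.5 ] F [-0.  -0.6 -0.1] w 0.0857
```

The yellow pot stands centred on ledge square 1: top fit (457.9, 245.1), expected (457.8, 244.8), yaw matching. The top camera reads about +2 mm in x against the robot and the scene camera about -2 mm, so I'll use the average. Next is blue pot A, the one the yellow pot was in.

Run:
```python
from pots import *
go(.481,-.230,.10,-84)
out=[]
for n in("scene","top"):
    c=manip.capture(n);g=cv2.cvtColor(c["frame"],cv2.COLOR_BGR2HSV).astype(int)
    hull=proj(c,place(box(-.053,.053,-.127,.127,.004,.004),[.6446,-.0255,0,-.035]));roi=np.zeros(g.shape[:2],np.uint8);cv2.fillConvexPoly(roi,cv2.convexHull(hull.astype(np.float32)).astype(np.int32),1)
    m=((g[...,1]<45)&(g[...,2]>(np.percentile(g[...,2][roi>0],70)*.9))&(roi>0)).astype(np.uint8)
    k,l,sta,cen=cv2.connectedComponentsWithStats(m)
    P=np.array(sorted([back(c,[cen[i]],[.004])[0]*1000 for i in range(1,k) if sta[i,4]>80],key=lambda p:p[1]));print(n,np.round(P,1).tolist())
    if len(P)>1: d=P[-1]-P[0];print(np.degrees(np.arctan2(-d[0],d[1])),np.linalg.norm(d))
```

```text
shift cm [-22.52   6.99  13.52] turn [-1.000e-02  1.000e-02  8.676e+01] q [-0.02 -0.08 -0.42  1.23 -0.    1.5 ] F [-0.  -0.6 -0.1] w 0.0857
scene [[640.6, -104.7, 4.0], [643.1, -24.2, 4.0], [645.7, 55.7, 4.0]]
-1.8054628334827523 160.4460260847054
top [[644.6, -105.2, 4.0], [647.1, -24.1, 4.0], [649.1, 55.1, 4.0]]
-1.5959094772078595 160.3766248735733
```

Emit:
step_arm --pt "-3 1 0 0 0 10 0" --pt "-7 2 0 0 0 20 0" --pt "-11 3.5 0 0 0 30 0" --pt "-15 5 0 0 0 40 0" --pt "-19 6 0 0 0 50 0" --pt "-22 7 3 0 0 60 0" --pt "-22.5 7 8 0 0 70 0" --pt "-22.5 7 13 0 0 80 0" --pt "-22.5 7 13.5 0 0 86.7 0" --pt "-22.5 7 13.5 0 0 86.7 0" --pt "-22.5 7 13.5 0 0 86.7 0"

```text
t: 38.2
eef_pos: [0.4816, -0.2305, 0.1011]
orientation: [0.999, 0.053, 0.001, 0.0]
wrist_force: [0.4, 0.1, -0.3]
grip_width: 0.0852
grip_force: 0.0
```

```bash
python3 -c "
from go import *
go(.481,-.230,-.010,-84)"
```

```text
shift cm [-0.07 -0.07 11.11] turn [ 0.04 -0.07  0.12] q [-0.45  0.25 -0.37  0.95 -0.    2.59] F [ 0.4  0.1 -0.3] w 0.0852
```

The tray squares, averaged over both views, are at (642.6,-105), (645.1,-24.2) and (647.4,55.4), yaw -1.7°. Now squeezing pot A.

Emit:
step_arm --pt "0 0 5 0 0 0 0" --pt "0 0 9 0 0 0 0" --pt "0 0 11 0 0 0 0" --pt "0 0 11 0 0 0 0.2" --pt "0 0 11 0 0 0 0.5" --pt "0 0 11 0 0 0 1" --pt "0 0 11 0 0 0 1" --pt "0 0 11 0 0 0 0" --pt "0 0 11 0 0 0 0" --pt "0 0 11 0 0 0 0" --newtons 20

```text
t: 39.45
eef_pos: [0.4808, -0.2302, -0.0097]
orientation: [0.999, 0.052, -0.0, -0.0]
wrist_force: [-0.9, -0.3, 0.2]
grip_width: 0.0852
grip_force: 0.0
```

Emit:
step_arm --pt "0 0 -6 0 0 0 0" --pt "0 0 -6 0 0 -10 0" --pt "0 0 -6 0 0 -20 0" --pt "0 0 -6 0 0 -30 0" --pt "0 0 -6 0 0 -40 0" --pt "0 0 -6 0 0 -50 0" --pt "0 0 -6 0 0 -60 0" --pt "0 0 -6 0 0 -70 0" --pt "0 0 -6 0 0 -80 0" --pt "0 0 -6 0 0 -90 0" --pt "0 0 0 0 0 -90 0" --pt "0 0 0 0 0 -90 0"

```text
t: 40.95
eef_pos: [0.4768, -0.2283, -0.0131]
orientation: [0.669, 0.743, -0.001, -0.004]
wrist_force: [-0.1, 0.3, -0.0]
grip_width: 0.0854
grip_force: 0.0
```

Emit:
step_arm --pt "0 0 0 0 0 0 0.2" --pt "0 0 0 0 0 0 0.5" --pt "0 0 0 0 0 0 1" --pt "0 0 0 0 0 0 1" --pt "0 0 0 0 0 0 1" --newtons 30

```text
t: 41.58
eef_pos: [0.4826, -0.2311, -0.0078]
orientation: [0.669, 0.743, 0.0, 0.002]
wrist_force: [-1.2, 0.8, 7.4]
grip_width: 0.0595
grip_force: 34.5
```

```bash
python3 -c "
from go import *
go(.6451,-.0242,.10,-1.7)"
```

```text
shift cm [ 18.85  18.36 -10.76] turn [0.17 0.1  7.71] q [-0.45  0.37 -0.49  0.7  -0.    1.02] F [-1.2  0.8  7.4] w 0.0595
```

Emit:
step_arm --pt "0 0 -3 0 0 0 1" --pt "0 0 -7 0 0 0 1" --pt "0 0 -10.8 0 0 0 1" --pt "0 0 -10.8 0 0 0 1" --pt "0 0 -10.8 0 0 0 1"

```text
t: 42.2
eef_pos: [0.4808, -0.2302, 0.0983]
orientation: [0.669, 0.743, 0.0, 0.0]
wrist_force: [0.7, 0.3, -0.9]
grip_width: 0.0593
grip_force: 33.6
```

```bash
python3 -c "
from go import *
go(.6474,.0545,.08,-1.7)"
```

```text
shift cm [26.57 19.55  1.83] turn [0.02 0.01 7.7 ] q [-0.45  0.26 -0.37  0.94 -0.    1.02] F [ 0.7  0.3 -0.9] w 0.0593
```

Emit:
step_arm --pt "4 3 0 0 0 2 1" --pt "9 6.5 0 0 0 4 1" --pt "14 10 0 0 0 6 1" --pt "19 14 0 0 0 7.7 1" --pt "23 17 0 0 0 7.7 1" --pt "25.5 19 1 0 0 7.7 1" --pt "26.7 19.6 1.8 0 0 7.7 1" --pt "26.7 19.6 1.8 0 0 7.7 1" --pt "26.7 19.6 1.8 0 0 7.7 1"

```text
t: 43.32
eef_pos: [0.6469, 0.0545, 0.08]
orientation: [0.718, 0.696, -0.001, -0.0]
wrist_force: [0.6, -1.0, -0.9]
grip_width: 0.0595
grip_force: 33.5
```

```bash
python3 -c "
from go import *
manip.capture('top');go(.6474,.0554,.0,-1.7)"
```

```text
shift cm [0.1  0.01 8.05] turn [-0.02  0.02 -0.08] q [ 0.08  0.47 -0.1   1.   -0.    1.69] F [-0.2 -0.2 -0.2] w 0.0591
```

Emit:
step_arm --pt "0.1 0 3 0 0 0 1" --pt "0.1 0 6 0 0 0 1" --pt "0.1 0 7.5 0 0 0 1" --pt "0.1 0 7.9 0 0 0 1" --pt "0.1 0 8.1 0 0 0 1" --pt "0.1 0 8.1 0 0 0 1"

```text
t: 44.12
eef_pos: [0.6488, 0.0568, 0.0003]
orientation: [0.718, 0.697, 0.001, 0.001]
wrist_force: [-0.1, 0.1, -1.4]
grip_width: 0.0594
grip_force: 33.5
```

Emit:
step_arm --pt "0 0 0.1 0 0 0 1" --pt "0 0 0.2 0 0 0 1" --pt "0 0 0.2 0 0 0 1"

```text
t: 44.5
eef_pos: [0.6479, 0.0569, -0.0027]
orientation: [0.717, 0.697, 0.0, 0.0]
wrist_force: [-0.1, -1.0, -0.1]
grip_width: 0.0594
grip_force: 33.5
```

Emit:
step_arm --pt "-0.1 0 0.1 0 0 0 1" --pt "-0.1 0 0.2 0 0 0 1" --pt "-0.1 0 0.2 0 0 0 1"

```text
t: 44.88
eef_pos: [0.648, 0.0559, -0.0037]
orientation: [0.717, 0.697, 0.0, 0.0]
wrist_force: [-3.7, 1.0, 6.6]
grip_width: 0.0596
grip_force: 34.4
```

Emit:
step_arm --pt "0 0 0.1 0 0 0 1" --pt "0 0 0.2 0 0 0 1" --pt "0 0 0.2 0 0 0 1"

```text
t: 45.25
eef_pos: [0.648, 0.0559, -0.0038]
orientation: [0.717, 0.697, 0.0, 0.0]
wrist_force: [-8.8, -0.6, 20.9]
grip_width: 0.0597
grip_force: 36.0
```

It is down. I'll release, rise, and head for pot B with the tool at -85°.

Emit:
step_arm --pt "0 0 -0.3 0 0 0 0.3" --pt "0 0 -0.3 0 0 0 0" --pt "0 0 -0.3 0 0 0 0" --pt "0 0 -4 0 0 0 0" --pt "0 0 -10 0 0 0 0" --pt "-5 -1 -12 0 0 10 0" --pt "-11 -2 -12 0 0 20 0" --pt "-17 -3 -12 0 0 30 0" --pt "-17 -3 -12 0 0 30 0"

```text
t: 46.38
eef_pos: [0.6118, -0.1173, 0.113]
orientation: [0.875, 0.484, -0.001, 0.0]
wrist_force: [1.3, 0.2, 0.1]
grip_width: 0.0856
grip_force: 0.0
```

Run:
```python
from pots import *
cs={n:manip.capture(n) for n in("scene","top")}
pots(dict(A=("blue",.6474,.0554,.004),B=("blue",.546,-.3379,0),C=("blue",.4023,-.3374,0)),cs)
go(.546,-.338,.10,-85)
```

```text
A scene:693 top:460  both [647.1  54.3   4. ] -1.8 0.151
A scene:693 top:460  0 [645.1  53.5   4. ] -0.9 0.041
A scene:693 top:460  1 [648.7  54.3   4. ] -2.8 0.083
B scene:151 top:418  both [ 548.1 -338.7    0. ] -0.7 2.509
B scene:151 top:418  0 [ 548.7 -359.7    0. ] -28.1 1.862
B scene:151 top:418  1 [ 548.9 -337.7    0. ] 8.4 0.185
C top:454  0 [ 404.8 -336.2    0. ] 4.2 0.089
 shift cm [-22.77   6.12   1.31] turn [-1.000e-02  1.000e-02  5.343e+01] q [-0.18  0.4  -0.13  1.04  0.    1.94] F [0.2 0.4 0.1] w 0.0855
```

Pot A sits within 1–2 mm of its square. Pot B next.

Emit:
step_arm --pt "-5 1.3 0 0 0 10 0" --pt "-10 2.7 0 0 0 20 0" --pt "-15 4 0 0 0 30 0" --pt "-20 5.3 0.5 0 0 40 0" --pt "-22.8 6.1 1.3 0 0 50 0" --pt "-22.8 6.1 1.3 0 0 53.4 0" --pt "-22.8 6.1 1.3 0 0 53.4 0" --pt "-22.8 6.1 1.3 0 0 53.4 0"

```text
t: 47.78
eef_pos: [0.5455, -0.3386, 0.1004]
orientation: [0.999, 0.044, 0.0, 0.0]
wrist_force: [0.4, -0.8, -0.3]
grip_width: 0.0852
grip_force: 0.0
```

```bash
python3 -c "
from go import *
manip.capture('top');go(.546,-.338,-.010,-85)"
```

```text
shift cm [ 0.05 -0.05 11.04] turn [ 0.   -0.01  0.03] q [-0.56  0.45 -0.09  1.03  0.    2.5 ] F [-0.6 -0.4  0.2] w 0.0852
```

Emit:
step_arm --pt "0 0 5 0 0 0 0" --pt "0 0 9 0 0 0 0" --pt "0 0 10.8 0 0 0 0" --pt "0 0 10.8 0 0 0 0.2" --pt "0 0 10.8 0 0 0 0.5" --pt "0 0 10.8 0 0 0 1" --pt "0 0 10.8 0 0 0 1" --pt "0 0 10.8 0 0 0 0" --pt "0 0 10.8 0 0 0 0" --pt "0 0 10.8 0 0 0 0" --newtons 20

```text
t: 49.08
eef_pos: [0.545, -0.3393, -0.0077]
orientation: [0.999, 0.043, -0.0, -0.0]
wrist_force: [-0.3, -0.1, -0.0]
grip_width: 0.0853
grip_force: 0.0
```

Emit:
step_arm --pt "0 0 -6 0 0 0 0" --pt "0 0 -6 0 0 -10 0" --pt "0 0 -6 0 0 -20 0" --pt "0 0 -6 0 0 -30 0" --pt "0 0 -6 0 0 -40 0" --pt "0 0 -6 0 0 -50 0" --pt "0 0 -6 0 0 -60 0" --pt "0 0 -6 0 0 -70 0" --pt "0 0 -6 0 0 -80 0" --pt "0 0 -6 0 0 -90 0" --pt "0 0 -3 0 0 -90 0" --pt "0 0 -3 0 0 -90 0"

```text
t: 50.58
eef_pos: [0.5429, -0.338, 0.0201]
orientation: [0.676, 0.737, -0.0, -0.002]
wrist_force: [-0.7, -0.2, 0.1]
grip_width: 0.0857
grip_force: 0.0
```

Emit:
step_arm --pt "0 0 3 0 0 0 0" --pt "0 0 3 0 0 0 0" --pt "0 0 3 0 0 0 0.2" --pt "0 0 3 0 0 0 0.5" --pt "0 0 3 0 0 0 1" --pt "0 0 3 0 0 0 1" --pt "0 0 3 0 0 0 1" --newtons 30

```text
t: 51.45
eef_pos: [0.5462, -0.34, -0.006]
orientation: [0.676, 0.737, 0.0, 0.001]
wrist_force: [-0.3, -0.3, 6.6]
grip_width: 0.0597
grip_force: 33.9
```

Emit:
step_arm --pt "0 0 -3 0 0 0 1" --pt "0 0 -7 0 0 0 1" --pt "0 0 -10 0 0 0 1" --pt "0 0 -10 0 0 0 1" --pt "0 0 -10 0 0 0 1"

```text
t: 52.08
eef_pos: [0.5445, -0.339, 0.0916]
orientation: [0.676, 0.737, -0.0, -0.0]
wrist_force: [-0.4, -0.1, -0.3]
grip_width: 0.0596
grip_force: 33.1
```

```bash
python3 -c "
from go import *
manip.capture('top');go(.6451,-.0242,.08,-1.7)"
```

```text
shift cm [30.47 12.76  1.11] turn [-0.1  -0.07  6.6 ] q [-0.56  0.45 -0.11  1.01 -0.    0.93] F [ 0.  -0.3 -1.7] w 0.0594
```

Emit:
step_arm --pt "5 2 0 0 0 2 1" --pt "10 4.2 0 0 0 4 1" --pt "15 6.3 0 0 0 6 1" --pt "20 8.4 0 0 0 6.6 1" --pt "25 10.5 0 0 0 6.6 1" --pt "28.5 12 0.5 0 0 6.6 1" --pt "30.5 12.8 1.1 0 0 6.6 1" --pt "30.5 12.8 1.1 0 0 6.6 1" --pt "30.5 12.8 1.1 0 0 6.6 1"

```text
t: 53.25
eef_pos: [0.6457, -0.0256, 0.0807]
orientation: [0.718, 0.696, -0.001, -0.0]
wrist_force: [-1.0, 0.1, -1.3]
grip_width: 0.0595
grip_force: 33.0
```

```bash
python3 -c "
from go import *
manip.capture('top');go(.6451,-.0242,.0,-1.7)"
```

```text
shift cm [ 0.17 -0.09  8.1 ] turn [-0.04  0.03 -0.08] q [-0.04  0.47 -0.11  1.   -0.    1.56] F [ 0.1  0.4 -0.5] w 0.0593
```

Emit:
step_arm --pt "0.05 0 3 0 0 0 1" --pt "0.05 0 6 0 0 0 1" --pt "0.05 0 7.5 0 0 0 1" --pt "0.05 0 8.0 0 0 0 1" --pt "0.05 0 8.2 0 0 0 1" --pt "0.05 0 8.2 0 0 0 1"

```text
t: 54.05
eef_pos: [0.6473, -0.0241, 0.0002]
orientation: [0.718, 0.697, 0.001, 0.001]
wrist_force: [0.2, -0.7, -0.7]
grip_width: 0.0593
grip_force: 33.1
```

```bash
python3 -c "
from go import *
manip.capture('top');go(.6451,-.0242,-.004,-1.7)"
```

```text
shift cm [-0.03 -0.22  0.43] turn [0.09 0.   0.01] q [-0.04  0.54 -0.19  0.84 -0.    1.56] F [-0.2  0.  -1. ] w 0.0594
```

Emit:
step_arm --pt "0 -0.15 0.2 0 0 0 1" --pt "0 -0.15 0.4 0 0 0 1" --pt "0 -0.15 0.5 0 0 0 1" --pt "0 -0.15 0.5 0 0 0 1"

```text
t: 54.6
eef_pos: [0.6458, -0.0238, -0.002]
orientation: [0.717, 0.697, 0.001, 0.001]
wrist_force: [-7.0, 0.6, 23.3]
grip_width: 0.0592
grip_force: 35.9
```

Emit:
step_arm --pt "0 0 0.1 0 0 0 1" --pt "0 0 0.2 0 0 0 1" --pt "0 0 0.2 0 0 0 1"

```text
t: 54.98
eef_pos: [0.6459, -0.0239, -0.002]
orientation: [0.717, 0.697, 0.001, 0.001]
wrist_force: [-13.4, 0.6, 37.2]
grip_width: 0.0596
grip_force: 37.7
```

Emit:
step_arm --pt "0 0 -0.5 0 0 0 0.3" --pt "0 0 -0.5 0 0 0 0" --pt "0 0 -0.5 0 0 0 0" --pt "0 0 -4 0 0 0 0" --pt "0 0 -10 0 0 0 0" --pt "-5 -4 -12 0 0 10 0" --pt "-9 -8 -12 0 0 20 0" --pt "-14 -12 -12 0 0 30 0" --pt "-14 -12 -12 0 0 30 0"

```text
t: 56.1
eef_pos: [0.5178, -0.1627, 0.1118]
orientation: [0.875, 0.485, -0.001, -0.0]
wrist_force: [-0.0, 0.5, 0.4]
grip_width: 0.0856
grip_force: 0.0
```

Run:
```python
from pots import *
cs={n:manip.capture(n) for n in("scene","top")}
pots(dict(B=("blue",.6451,-.0242,.004),C=("blue",.4023,-.3374,0)),cs)
go(.4025,-.3375,.10,-87)
```

```text
B scene:611 top:425  both [643.8 -25.7   4. ] -1.2 0.246
B scene:611 top:425  0 [642.7 -27.5   4. ] -4.0 0.107
B scene:611 top:425  1 [644.7 -25.5   4. ] -0.5 0.109
C scene:93 top:514  both [ 398.9 -332.2    0. ] -33.8 3.644
C scene:93 top:514  0 [ 404.  -323.8    0. ] -35.0 3.35
C scene:93 top:514  1 [ 402.6 -336.1    0. ] 2.8 0.079
 shift cm [-21.42  -0.83   1.2 ] turn [-1.000e-02 -0.000e+00  5.542e+01] q [-0.3   0.27 -0.32  0.98  0.    1.83] F [-0.4  0.2  0.5] w 0.0854
```

Emit:
step_arm --pt "-5 0 0 0 0 10 0" --pt "-10 -0.3 0 0 0 20 0" --pt "-15 -0.5 0 0 0 30 0" --pt "-20 -0.8 0.5 0 0 40 0" --pt "-21.4 -0.8 1.2 0 0 50 0" --pt "-21.4 -0.8 1.2 0 0 55.4 0" --pt "-21.4 -0.8 1.2 0 0 55.4 0" --pt "-21.4 -0.8 1.2 0 0 55.4 0"

```text
t: 57.4
eef_pos: [0.4024, -0.3377, 0.1002]
orientation: [1.0, 0.027, 0.0, -0.0]
wrist_force: [0.9, 0.3, 0.1]
grip_width: 0.0852
grip_force: 0.0
```

```bash
python3 -c "
from go import *
manip.capture('top');go(.4025,-.3375,-.010,-87)"
```

```text
shift cm [ 0.02 -0.03 11.03] turn [ 0.   -0.    0.06] q [-0.7   0.24 -0.39  0.94  0.    2.39] F [-0.  -0.4 -1.2] w 0.0851
```

Emit:
step_arm --pt "0 0 5 0 0 0 0" --pt "0 0 9 0 0 0 0" --pt "0 0 10.8 0 0 0 0" --pt "0 0 10.8 0 0 0 0.2" --pt "0 0 10.8 0 0 0 0.5" --pt "0 0 10.8 0 0 0 1" --pt "0 0 10.8 0 0 0 1" --pt "0 0 10.8 0 0 0 0" --pt "0 0 10.8 0 0 0 0" --pt "0 0 10.8 0 0 0 0" --newtons 20

```text
t: 58.7
eef_pos: [0.4016, -0.3382, -0.0077]
orientation: [1.0, 0.025, 0.0, 0.0]
wrist_force: [-0.6, -0.5, -0.7]
grip_width: 0.0852
grip_force: 0.0
```

Emit:
step_arm --pt "0 0 -6 0 0 0 0" --pt "0 0 -6 0 0 -10 0" --pt "0 0 -6 0 0 -20 0" --pt "0 0 -6 0 0 -30 0" --pt "0 0 -6 0 0 -40 0" --pt "0 0 -6 0 0 -50 0" --pt "0 0 -6 0 0 -60 0" --pt "0 0 -6 0 0 -70 0" --pt "0 0 -6 0 0 -80 0" --pt "0 0 -6 0 0 -90 0" --pt "0 0 -3 0 0 -90 0" --pt "0 0 -3 0 0 -90 0"

```text
t: 60.2
eef_pos: [0.3999, -0.3367, 0.0206]
orientation: [0.689, 0.725, -0.0, -0.002]
wrist_force: [-0.8, 0.0, -0.2]
grip_width: 0.0852
grip_force: 0.0
```

Emit:
step_arm --pt "0 0 3 0 0 0 0" --pt "0 0 3 0 0 0 0" --pt "0 0 3 0 0 0 0.2" --pt "0 0 3 0 0 0 0.5" --pt "0 0 3 0 0 0 1" --pt "0 0 3 0 0 0 1" --pt "0 0 3 0 0 0 1" --newtons 30

```text
t: 61.08
eef_pos: [0.4027, -0.339, -0.0062]
orientation: [0.689, 0.725, 0.0, 0.001]
wrist_force: [0.0, 1.0, 7.3]
grip_width: 0.0596
grip_force: 33.4
```

Emit:
step_arm --pt "0 0 -3 0 0 0 1" --pt "0 0 -7 0 0 0 1" --pt "0 0 -10 0 0 0 1" --pt "0 0 -11 0 0 0 1" --pt "0 0 -11 0 0 0 1"

```text
t: 61.7
eef_pos: [0.4019, -0.3384, 0.1025]
orientation: [0.689, 0.725, 0.0, 0.001]
wrist_force: [0.2, 0.5, -0.8]
grip_width: 0.0591
grip_force: 32.9
```

Run:
```python
from pots import *
cs={n:manip.capture(n) for n in("scene","top")}
go(.6426,-.105,.08,-1.7)
pots(dict(A=("blue",.6474,.0554,.004),B=("blue",.6451,-.0242,.004)),cs)
```

```text
shift cm [22.   25.32  2.1 ] turn [-0.08 -0.07  4.61] q [-0.7   0.24 -0.39  0.95 -0.    0.82] F [-1.1  0.3 -1. ] w 0.0595
A scene:684 top:462  both [647.3  53.9   4. ] -1.7 0.155
A scene:684 top:462  0 [646.1  53.9   4. ] -0.1 0.061
A scene:684 top:462  1 [649.1  54.    4. ] -2.0 0.08
B scene:634 top:459  both [644.6 -27.4   4. ] -0.4 0.188
B scene:634 top:459  0 [643.5 -27.6   4. ] -1.1 0.077
B scene:634 top:459  1 [647.2 -27.4   4. ] -2.6 0.088
```

Pot B reads about 3 mm low in y, so I'll correct it after C. Pot C goes to the third square, aimed 2 mm higher in y.

Emit:
step_arm --pt "4 4.6 0 0 0 2 1" --pt "8 9.2 0 0 0 3 1" --pt "12 13.8 0 0 0 4.6 1" --pt "16 18.4 0 0 0 4.6 1" --pt "19.5 22.5 0 0 0 4.6 1" --pt "21.5 24.7 1 0 0 4.6 1" --pt "22.1 25.3 2.1 0 0 4.6 1" --pt "22.1 25.3 2.1 0 0 4.6 1" --pt "22.1 25.3 2.1 0 0 4.6 1"

```text
t: 63.12
eef_pos: [0.6421, -0.1057, 0.0812]
orientation: [0.718, 0.696, -0.0, -0.0]
wrist_force: [0.8, 0.3, 0.0]
grip_width: 0.0598
grip_force: 33.0
```

```bash
python3 -c "
from go import *
manip.capture('top');manip.capture('top');go(.6426,-.103,.0,-1.7)"
```

```text
shift cm [ 0.28 -0.02  8.18] turn [ 0.02  0.01 -0.08] q [-0.16  0.48 -0.09  1.   -0.    1.44] F [ 0.4  0.  -0.1] w 0.0596
```

Emit:
step_arm --pt "0.25 0 3 0 0 0 1" --pt "0.25 0 6 0 0 0 1" --pt "0.25 0 7.5 0 0 0 1" --pt "0.25 -0.1 8.0 0 0 0 1" --pt "0.25 -0.1 8.2 0 0 0 1" --pt "0.25 -0.1 8.2 0 0 0 1"

```text
t: 63.98
eef_pos: [0.6429, -0.1023, 0.0003]
orientation: [0.717, 0.697, 0.0, 0.001]
wrist_force: [0.7, 0.3, -0.1]
grip_width: 0.0594
grip_force: 33.0
```

```bash
python3 -c "
from go import *
manip.capture('top');go(.6426,-.103,-.003,-1.7)"
```

```text
shift cm [-0.07 -0.04  0.33] turn [0.09 0.01 0.  ] q [-0.16  0.55 -0.18  0.84 -0.    1.44] F [ 0.6 -0.2 -0.6] w 0.0592
```

Emit:
step_arm --pt "-0.05 0 0.2 0 0 0 1" --pt "-0.05 0 0.3 0 0 0 1" --pt "-0.05 0 0.35 0 0 0 1" --pt "-0.05 0 0.35 0 0 0 1"

```text
t: 64.53
eef_pos: [0.643, -0.1027, -0.0022]
orientation: [0.717, 0.697, 0.001, 0.001]
wrist_force: [-3.4, 1.1, 11.5]
grip_width: 0.0594
grip_force: 34.4
```

Emit:
step_arm --pt "0 0 -0.1 0 0 0 0.3" --pt "0 0 -0.1 0 0 0 0" --pt "0 0 -0.1 0 0 0 0" --pt "0 0 -4 0 0 0 0" --pt "0 0 -10 0 0 0 0" --pt "-3 -6 -12 0 0 0 0" --pt "-6 -12 -12 0 0 0 0" --pt "-10 -18 -12 0 0 0 0" --pt "-15 -22 -12 0 0 0 0" --pt "-15 -22 -12 0 0 0 0"

```text
t: 65.78
eef_pos: [0.4152, -0.2474, 0.1158]
orientation: [0.718, 0.696, -0.0, -0.0]
wrist_force: [1.8, 0.6, -0.2]
grip_width: 0.0854
grip_force: 0.0
```

Run:
```python
exec(open("chk.py").read())
pots(dict(A=("blue",.6474,.0554,.004),B=("blue",.6451,-.0242,.004),C=("blue",.6426,-.105,.004)),cs)
```

```text
yblob 416 [159.  233.2] [462.9 272.6  87.5]
yblob 179 [188.8 239.6] [444.2 186.6  87.5]
Y scene 604.0 1.2 [ 455.3  246.5   87.5 1408.8] 80.71626881916426 0.068
rail scene [ 479.6  362.8   53.5 1366.2] 78.27580131490626 0.417
Y top 261.0 0.9 [ 457.6  244.3   87.5 1339.5] 76.74711349602411 0.135
rail top [ 485.3  368.1   53.5 1353. ] 77.52142116995816 0.254
A scene:624 top:460  both [647.5  53.7   4. ] -0.4 0.204
A scene:624 top:460  0 [645.  53.   4.] -2.4 0.114
A scene:624 top:460  1 [648.3  54.    4. ] -2.1 0.079
B scene:636 top:441  both [644.6 -27.    4. ] -0.3 0.226
B scene:636 top:441  0 [642.4 -29.5   4. ] -1.7 0.069
B scene:636 top:441  1 [647.  -25.5   4. ] -0.6 0.075
C scene:560 top:490  both [ 642.5 -105.     4. ] -2.2 0.246
C scene:560 top:490  0 [ 640.3 -106.8    4. ] -2.1 0.118
C scene:560 top:490  1 [ 643.3 -104.4    4. ] -0.7 0.065
```

Pots A and C are fine. For B I'll check the last picture with wireframes of ideally placed pots, using each camera's own square centres.

Run:
```python
from pots import *
E=[(1,3),(5,7),(1,5),(3,7)]
SQ=dict(scene=[(640.6,-104.7),(643.1,-24.2),(645.7,55.7)],top=[(644.6,-105.2),(647.1,-24.1),(649.1,55.1)])
W={}
for n,(x0,y0,w,h),(ow,oh) in(("top",(218,150,92,46),(800,400)),("scene",(215,230,80,75),(0,0))):
    c=manip.capture(n)
    if n=="scene": im2=cv2.convertScaleAbs(cv2.resize(c["frame"][225:315,210:310],(222,200),interpolation=2),alpha=1.8);im3=cv2.convertScaleAbs(cv2.resize(c["frame"][240:340,320:440],(240,200),interpolation=2),alpha=1.8);continue
    k=ow/w;im=cv2.convertScaleAbs(cv2.resize(c["frame"][y0:y0+h,x0:x0+w],(ow,oh),interpolation=2),alpha=1.8)
    for a in SQ[n]:
        q=(proj(c,place(box(-.03,.03,-.03,.03,.004,.054),[a[0]/1000,a[1]/1000,0,np.radians(-1.7)]))-[x0,y0]+.5)*k
        for i,j in E: cv2.line(im,tuple(map(int,q[i])),tuple(map(int,q[j])),(0,0,255),1)
    x,y=95,185;im4=cv2.convertScaleAbs(cv2.resize(c["frame"][200:260,105:215],(338,200),interpolation=2),alpha=1.8)
cv2.imwrite("pics/f1.png",np.vstack([im,np.hstack([im2,im3,im4])]))
```

```text
(no output)
```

View pics/f1.png

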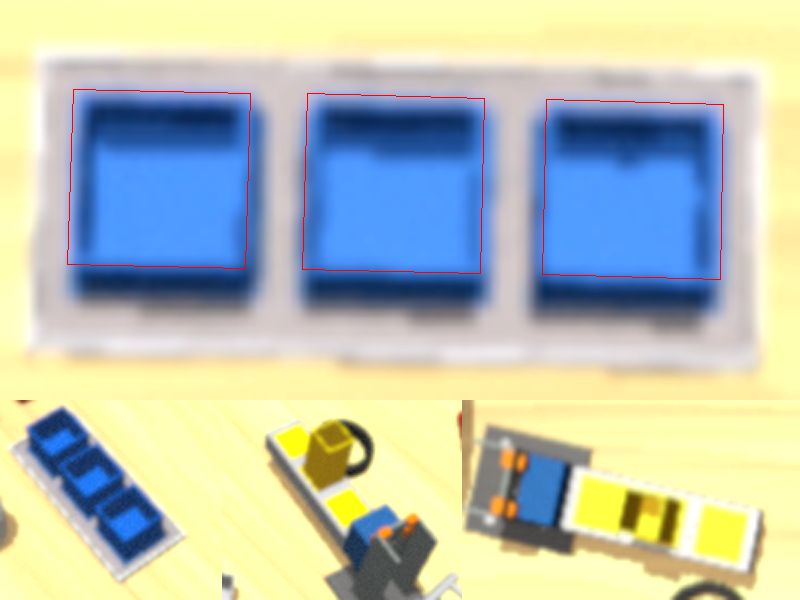

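The yellow pot stands centred on the rail's middle square and the catch is out over the block. The left and middle blue pots sit about 2 mm towards -y (rim 5–9 crop pixels right of the wireframe). I'll nudge both by 2 mm.

```bash
python3 -c "
from go import *
go(.6465,.0545,.10,-1.7)"
```

```text
shift cm [30.67 21.97  1.57] turn [-0.01 -0.    0.05] q [-0.53  0.16 -0.46  0.96 -0.    1.07] F [0.  0.4 1.8] w 0.0855
```

Emit:
step_arm --pt "4 3 0 0 0 0 0" --pt "9 6.5 0 0 0 0 0" --pt "14 10 0 0 0 0 0" --pt "19 13.5 0 0 0 0 0" --pt "24 17 0 0 0 0 0" --pt "29 20.5 0 0 0 0 0" --pt "30.7 22 1.5 0 0 0 0" --pt "30.7 22 1.5 0 0 0 0" --pt "30.7 22 1.5 0 0 0 0" --pt "30.7 22 1.5 0 0 0 0"

```text
t: 67.72
eef_pos: [0.6465, 0.0532, 0.1015]
orientation: [0.718, 0.696, 0.0, 0.0]
wrist_force: [-0.0, 0.3, 0.9]
grip_width: 0.0854
grip_force: 0.0
```

```bash
python3 -c "
from go import *
go(.6465,.0545,.0,-1.7)"
```

```text
shift cm [ 1.300e-01 -1.000e-02  1.015e+01] turn [ 0.02  0.01 -0.07] q [ 0.08  0.46 -0.08  1.04 -0.    1.68] F [-0.   0.3  0.9] w 0.0854
```

Emit:
step_arm --pt "0 -0.05 4 0 0 0 0" --pt "0 -0.05 8 0 0 0 0" --pt "0 -0.05 9.8 0 0 0 0" --pt "0 -0.05 9.8 0 0 0 0" --pt "0 -0.05 9.8 0 0 0 0.2" --pt "0 -0.05 9.8 0 0 0 0.5" --pt "0 -0.05 9.8 0 0 0 1" --pt "0 -0.05 9.8 0 0 0 1" --pt "0.1 -0.05 9.8 0 0 0 1" --pt "0.2 -0.05 9.8 0 0 0 1" --pt "0.2 -0.05 9.8 0 0 0 1" --newtons 25

```text
t: 69.1
eef_pos: [0.6481, 0.0552, 0.0049]
orientation: [0.718, 0.696, 0.0, 0.002]
wrist_force: [0.1, -4.0, 7.3]
grip_width: 0.0595
grip_force: 28.3
```

Emit:
step_arm --pt "0 0 0 0 0 0 0.3" --pt "0 0 0 0 0 0 0" --pt "0 0 0 0 0 0 0" --pt "0 0 -5 0 0 0 0" --pt "-4 0 -8 0 0 0 0" --pt "-8 0 -8 0 0 0 0" --pt "-8 0 -8 0 0 0 0" --pt "-8 0 -8 0 0 0 0"

```text
t: 70.1
eef_pos: [0.6436, -0.0232, 0.0824]
orientation: [0.718, 0.697, -0.0, -0.0]
wrist_force: [0.0, -0.2, 0.3]
grip_width: 0.0855
grip_force: 0.0
```

```bash
python3 -c "
from go import *
go(.6445,-.0262,.0,-1.7)"
```

```text
shift cm [-0.3   0.1   8.24] turn [-0.04 -0.04 -0.  ] q [-0.04  0.46 -0.11  1.    0.    1.56] F [ 0.  -0.2  0.3] w 0.0855
```

Emit:
step_arm --pt "0 0.05 4 0 0 0 0" --pt "0 0.05 7 0 0 0 0" --pt "0 0.05 8 0 0 0 0" --pt "0 0.05 8 0 0 0 0" --pt "0 0.05 8 0 0 0 0.2" --pt "0 0.05 8 0 0 0 0.5" --pt "0 0.05 8 0 0 0 1" --pt "0 0.05 8 0 0 0 1" --pt "0.1 0.05 8 0 0 0 1" --pt "0.2 0.05 8 0 0 0 1" --pt "0.2 0.05 8 0 0 0 1" --newtons 25

```text
t: 71.47
eef_pos: [0.6459, -0.0233, 0.0044]
orientation: [0.718, 0.696, -0.0, 0.002]
wrist_force: [0.6, -4.3, 6.2]
grip_width: 0.0594
grip_force: 28.6
```

Emit:
step_arm --pt "0 0 0 0 0 0 0.3" --pt "0 0 0 0 0 0 0" --pt "0 0 0 0 0 0 0" --pt "0 0 -5 0 0 0 0" --pt "0 0 -10 0 0 0 0" --pt "-3 -5 -14 0 0 0 0" --pt "-6 -10 -14 0 0 0 0" --pt "-9 -15 -14 0 0 0 0" --pt "-12 -20 -14 0 0 0 0" --pt "-15 -22 -14 0 0 0 0" --pt "-18 -22 -14 0 0 0 0" --pt "-20 -22 -14 0 0 0 0"

```text
t: 72.97
eef_pos: [0.4183, -0.2161, 0.1429]
orientation: [0.718, 0.696, 0.0, 0.0]
wrist_force: [0.7, 0.7, 0.2]
grip_width: 0.0855
grip_force: 0.0
```

Run:
```python
exec(open("chk.py").read())
pots(dict(A=("blue",.6474,.0554,.004),B=("blue",.6451,-.0242,.004),C=("blue",.6426,-.105,.004)),cs)
print(np.round(manip.read_state()["eef_pos"],3))
```

```text
yblob 417 [159.  233.1] [462.9 272.5  87.5]
yblob 179 [188.8 239.6] [444.2 186.6  87.5]
Y scene 631.0 1.6 [ 454.8  246.6   87.5 1346.9] 77.17096971176781 0.063
rail scene [ 478.8  362.9   53.5 1369.9] 78.48738681302211 0.483
Y top 266.0 1.0 [ 458.3  243.7   87.5 1338.4] 76.68376997441136 0.125
rail top [ 484.7  369.4   53.5 1357.1] 77.75656343939151 0.302
A top:427  0 [648.6  55.4   4. ] 0.3 0.135
B scene:614 top:399  both [643.6 -25.9   4. ] -2.7 0.305
B scene:614 top:399  0 [642.9 -26.9   4. ] -1.7 0.085
B scene:614 top:399  1 [647.1 -24.7   4. ] -0.5 0.183
C scene:517 top:420  both [ 641.8 -105.2    4. ] -4.0 0.342
C scene:517 top:420  0 [ 640.5 -107.2    4. ] -4.5 0.187
C scene:517 top:420  1 [ 645.1 -105.     4. ] -0.5 0.125
[ 0.419 -0.215  0.143]
```

All three blue pots are within about 1 mm of their squares in the top view, and the yellow pot and the rail have not moved. Handing in.

```bash
python3 -c "
from plant import manip
print(manip.job_done())"
```

```text
the job is handed in; nothing more can be done
None
```

Job handed in after about 73 s: the rail is locked under the catch, the only yellow pot stands on the rail's middle square, and the three blue pots stand on their tray squares, within about 1 mm in the top view and up to 3 mm in the scene view.

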